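# Close and key-lock the bulk-food drum

### The arm

A 6-joint arm with a two-finger parallel gripper is mounted at the origin on the work surface. World frame = base frame: x ahead of the robot, y to its left, z up, the work surface at z = 0. Lengths are in m, angles in rad, forces in N, time in s.
With the tool pointing down it reaches from about 0.425 to 0.95 m from the base axis. Payload 3.5 kg.
Tool frame: the origin (TCP) lies at the very end of the fingers, on their centre line; the grasp point (between the pads) lies 19 mm behind it; y points along the fingers, z is the direction in which the jaws open and shut, and the axes are right-handed (so a half turn about y gives the same grasp; the last joint's range is limited). The gripper opens to 85 mm and grips with 20 to 120 N. Pads are 22 mm wide; open, the fingers measure 114 mm over their backs; the gripper's body (76 mm by 85 mm) begins 54 mm behind the grasp point. The pads swing forward as they close: fully open they stand 13 mm farther back than shut.
Start: joints at [1.04, 0.286, 1.577, -0, 1.279, -0.15], TCP at [0.251, 0.627, 0.231] pointing down, gripper open.
Joint ranges: [-2.77, 2.77], [-0.9, 2.22], [0.21, 2.48], [-1.53, 4.67], [0.24, 2.81], [-2.84, 2.84]. Speed limits (rad/s): [2.79, 2.79, 3.14, 3.14, 3.14, 3.14].

### API

Orientations are given as a unit quaternion [x, y, z, w].
In Python, from plant import ctrl, cams gives the robot as it stands.
- The arm moves only by the tool play_rows, never from a script. Its argument "steps" is a list of rows, each an object of numbers: "claw": the finger opening in cm, from 0 to 8.54; "tx", "ty", "tz": the shift along the tool's x, y, z in cm; "ax", "ay", "az": the turn, a rotation vector about the tool's x, y, z in degrees. A call has 1 to 12 rows; each row is the pose to reach, as a shift and turn from the pose commanded when the call began, along the tool's axes at that moment; what a row does not reach only later rows make up. A row lasts 1/12 s, in which the tool goes at most 41.7 mm and 7.16 degrees, less where a joint would pass 70% of its speed; a pose out of reach is approached as far as the arm can. A call with a gripper value outside its range is refused whole. The fingers move at their own pace and stop on an object; "grip_force" is the grip in N (left out, the last holds). Time passes only in rows, so rows that repeat a pose let the fingers close. It gives the time, the measured TCP pose, the force and the opening at its end, in the units of the state.
- ctrl.get_state(): the state, without advancing time (a new reading comes with each control period).
- cams.read_camera(name): name is "scene" or "top" or "wrist"; returns (picture, depth): 400x640x3 uint8, blue, green, red; 400x640 float32, m along the optical axis (not along the pixel's ray), 0 where there is no reading.
- cams.camera_model(name): a dict with "intrinsics" (3x3 intrinsics, pixels), "rvec" (rotation vector, rad) and "tvec" (3), from world to camera coordinates, as OpenCV has them; the wrist camera has in their place "tool_from_camera" (4x4, takes a point from camera to tool coordinates, whose origin is the TCP and whose axes are the tool frame's). Camera axes: x right, y down, z forward; pixel columns grow to the right and rows downward; lengths in m; the calibration is good to about 2 mm. A picture is of the moment at which its call begins: read the wrist's pose just before it. camera_model takes no time and is no camera call.
- ctrl.sign_off(): hands the job in, once; it reports no verdict.
The state is a dict: "time": time; "qpos": joint angles; "dq": joint speeds; "joint_efforts": joint torques, N m; "eef_pos": TCP position; "tcp_rot": TCP orientation; "contact_force": force on the tool from outside, world axes, zero at the start; "wrist_torque": the same for the moment, N m; "opening": opening from 0.0 (shut) to 1.0 (fully open).
Only numpy, scipy, OpenCV 4.12 (cv2) and the standard library are available. Lean on these libraries where they do the work, as an engineer would, in place of code of your own. Each camera call takes 0.05 s, during which the arm holds its last target.

### The job

Close the bulk-food drum on the pantry shelf: first swing the closing ring clockwise by its upright fin until it stops at the locked mark. Then take the key from its wooden stand, push it fully home in the lock on the lid (rock it a little if the sticky pins catch) and turn it a quarter turn clockwise to its stop. The lock is sprung, so finish still gripping the key, holding it turned, and leave the cans and the jar alone.

Things in the scene. Friction and masses are not known exactly. Their poses are not given: they have to be found in the camera images.
- drum: Grey metal drum fixed to the surface, 176 mm across, lid 108 mm above the surface. Origin: centre of the underside, z up; its z axis is also the axis of closing ring and lock. A dark raised rib arrow on the lid, 56 mm from the axis, points to the fin's locked place, 1.15 rad anticlockwise (from above) from the drum's x axis. In mid-lid: a steel boss 48 mm across, 20 mm high, round the lock plug.
- closing_ring (a joint): Turn of the dark steel closing ring (196 mm across, top 114 mm above the surface) round the drum's rim, in rad, growing clockwise seen from above: 0 fully open, stop at 0.80 = locked, fin in line with the raised arrow. It starts between 0 and 0.25, turns with about 0.25 N m of friction and stays where it is left.
- fin_top (a point): Centre of the top edge of the upright dark steel fin on the closing ring, 86 mm from the drum's axis, 152 mm above the surface. The fin is 26 mm long radially and 10 mm thick (pinch it across this, along the tangent); free to grip down to its foot (30 by 30 mm), whose top is 115 mm above the surface. At ring joint value q it stands (1.95 - q) rad anticlockwise from the drum's x axis.
- keyhole (a point): Centre of the keyway's mouth, 130 mm above the surface, in the top of the brass lock plug in mid-lid, 2 mm above the boss; z up, x along the keyway's long side (the drum's x at rest); turns with the plug. Keyway 14 by 6 mm, mouth chamfered 2 mm, 31 mm deep. Three sprung sticky pins in its long walls, 9, 15 and 21 mm down, each catch the tip (5 to 20 N pushed straight; about half while rocking the key 0.1 rad).
- lock_plug (a joint): Turn of the lock plug in rad, growing clockwise seen from above: 0 at rest (where it starts), stop at 1.57. A spring of 0.03 N m/rad turns it back to 0 when the key is let go. The key has about 0.17 rad of play in the keyway, so the hand must turn some 0.2 rad farther than the plug.
- key: Key standing upright in its stand, 30 to 60 g. Origin: blade tip, on the centre line; z up towards the bow, x along the broad side. Black plastic bow to grip: 34 mm wide (x), 10 mm thick (y), from 30 to 74 mm above the tip; its lower edge is the shoulder that meets the plug when home. Works either way round (half turn).
- key_tip (a point): Tip of the key's blade, same point and axes as the key's origin. The steel blade is 12 mm wide (x), 4 mm thick (y) and 30 mm long; its last 5 mm are 8 mm wide with a rounded end.
- key_stand: Fixed wooden block 70 by 60 mm, 36 mm high, with a 14 by 6 mm slot, 32 mm deep, in which the key stands with its shoulder on the block's top (tip 6 mm above the surface); lift the key straight up. Origin: centre of the underside; x along the slot.
- tall_can: Food can, 74 mm across, 110 mm high, loose: leave it alone. Origin: centre of the underside.
- flat_can: Low food can, 84 mm across, 60 mm high, loose: leave it alone. Origin: centre of the underside.
- sauce_jar: Sauce jar, 76 mm across, 120 mm high, loose: leave it alone. Origin: centre of the underside.
Things that resemble listed ones, but are neither listed nor needed, are in the scene too. There is more than one size of the key; the job needs the smallest.

How it is judged:
By the outcome, as a careful person would: the job done as asked, in the order asked, and still so for the second after the job is handed in, while the arm keeps its last pose, push and grip.
It also fails if it takes over 72 s, if anything falls off the work surface, if the arm or the gripper's body presses on something with over 40 N, if the wrist force passes 120 N, or if a joint passes its speed limit or range.

## Working session

There is one attempt and no reset: what is moved stays moved. The work goes in short steps, Python scripts to look and compute and a tool call to move; the robot and the scene stay as the last step left them, time stands still between calls to the robot, and variables do not carry over. Pictures are saved under pics/ and viewed, and the job is handed in when it is done.

Besides the shell and the picture viewer there is one more tool, called in YAML: its name, and indented under it one key for each argument. play_rows: Moves the arm, as the interface text tells. Its arguments: {"type":"object","properties":{"steps":{"type":"array","items":{"type":"object","properties":{"claw":{"type":"number"},"tx":{"type":"number"},"ty":{"type":"number"},"tz":{"type":"number"},"ax":{"type":"number"},"ay":{"type":"number"},"az":{"type":"number"}}}},"grip_force":{"type":"number"}},"required":["steps"]}

```bash
ls; mkdir -p pics; cat > h.py <<'E'
import numpy as np, cv2, json
from plant import ctrl, cams
from scipy.spatial.transform import Rotation as R
def snap(n,f):
    s=ctrl.get_state(); im,d=cams.read_camera(n); cv2.imwrite(f'pics/{f}.png',im); np.savez(f'pics/{f}.npz',d=d,p=s['eef_pos'],r=s['tcp_rot'],n=n); return im,d
def pose(n,p=None,r=None):
    m=cams.camera_model(n);K=np.array(m['intrinsics'])
    if n=='wrist':
        T=np.eye(4);T[:3,:3]=R.from_quat(r).as_matrix();T[:3,3]=p
        T=T@np.array(m['tool_from_camera'])
    else:
        T=np.eye(4);T[:3,:3]=cv2.Rodrigues(np.array(m['rvec'],float))[0];T[:3,3]=np.ravel(m['tvec']);T=np.linalg.inv(T)
    return K,T
def load(f):
    z=np.load(f'pics/{f}.npz');K,T=pose(str(z['n']),z['p'],z['r']);return z['d'],K,T
def ray(f,u,v):
    d,K,T=load(f);r=T[:3,:3]@np.linalg.inv(K)@[u,v,1];return T[:3,3],r
def at_z(f,u,v,z):
    o,r=ray(f,u,v);return o+r*(z-o[2])/r[2]
def at_d(f,u,v):
    d,K,T=load(f);o,r=ray(f,u,v);dd=d[int(v)-1:int(v)+2,int(u)-1:int(u)+2];return o+r*np.median(dd)
def tri(*a):
    A=np.zeros((3,3));b=np.zeros(3)
    for f,u,v in a:
        o,r=ray(f,u,v);r=r/np.linalg.norm(r);P=np.eye(3)-np.outer(r,r);A+=P;b+=P@o
    return np.linalg.solve(A,b)
def proj(f,X):
    d,K,T=load(f);c=np.linalg.inv(T)@np.r_[X,1];q=K@c[:3];return q[:2]/q[2]
def crop(f,x0,y0,x1,y1,s,o):
    im=cv2.imread(f'pics/{f}.png')[y0:y1,x0:x1];cv2.imwrite(f'pics/{o}.png',cv2.resize(im,None,fx=s,fy=s,interpolation=cv2.INTER_CUBIC))
E
python3 - <<'E'
from h import *
for n in ('scene','top','wrist'): snap(n,n+'0'); 
s=ctrl.get_state();print(s)
for n in ('scene','top','wrist'):
    K,T=pose(n,s['eef_pos'],s['tcp_rot']);print(n,K.round(1).tolist(),T.round(3).tolist())
print(np.array(cams.camera_model('wrist')['tool_from_camera']).round(4).tolist(), R.from_quat(s['tcp_rot']).as_matrix().round(3))
E
```

```text
pics
{'time': 0.15, 'qpos': array([ 1.04001604e+00,  2.86993291e-01,  1.57785989e+00, -2.90909901e-05,
        1.27859428e+00, -1.50026174e-01]), 'dq': array([-0.00023541, -0.00087722, -0.00432414, -0.00095119,  0.00030733,
        0.00231611]), 'joint_efforts': array([ 1.31647710e-03, -4.06597388e+01, -2.93143612e+01, -1.18591024e-04,
        3.92618080e-03,  1.49841579e-06]), 'eef_pos': array([0.25057401, 0.62620932, 0.2302338 ]), 'tcp_rot': array([ 0.69495315, -0.1340119 ,  0.13359258, -0.69371028]), 'contact_force': array([-0.42389896, -0.02135379, -0.14304764]), 'wrist_torque': array([-0.04661736,  0.06833959,  0.01799528]), 'opening': 0.9951937934673422}
scene [[419.5, 0.0, 320.3], [0.0, 419.5, 198.6], [0.0, 0.0, 1.0]] [[-0.782, 0.328, -0.529, 1.204], [0.623, 0.425, -0.657, 0.753], [0.009, -0.844, -0.537, 0.725], [0.0, 0.0, 0.0, 1.0]]
top [[378.9, 0.0, 327.1], [0.0, 378.9, 197.8], [0.0, 0.0, 1.0]] [[0.002, -0.991, 0.136, 0.434], [-1.0, -0.001, 0.004, -0.02], [-0.004, -0.136, -0.991, 1.324], [0.0, 0.0, 0.0, 1.0]]
wrist [[358.5, 0.0, 319.6], [0.0, 358.5, 203.1], [0.0, 0.0, 1.0]] [[0.371, 0.879, 0.3, 0.174], [0.928, -0.351, -0.122, 0.657], [-0.002, 0.324, -0.946, 0.373], [0.0, 0.0, 0.0, 1.0]]
[[-0.0002, 0.9461, 0.3239, -0.0829], [-0.0002, -0.3239, 0.9461, -0.1424], [1.0, 0.0001, 0.0003, -0.0002], [0.0, 0.0, 0.0, 1.0]] [[ 0.928 -0.001  0.372]
 [-0.372 -0.002  0.928]
 [-0.    -1.    -0.002]]
```

View pics/scene0.png

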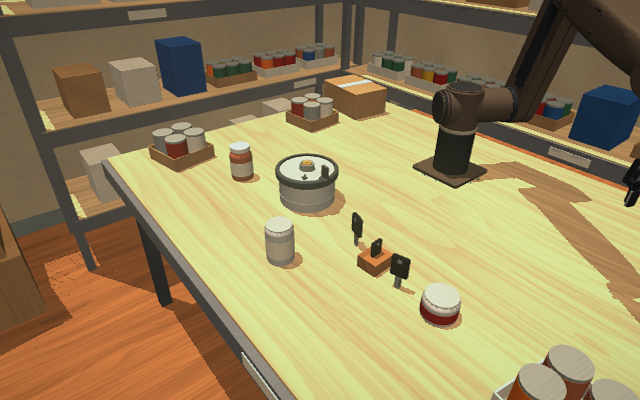

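View pics/top0.png

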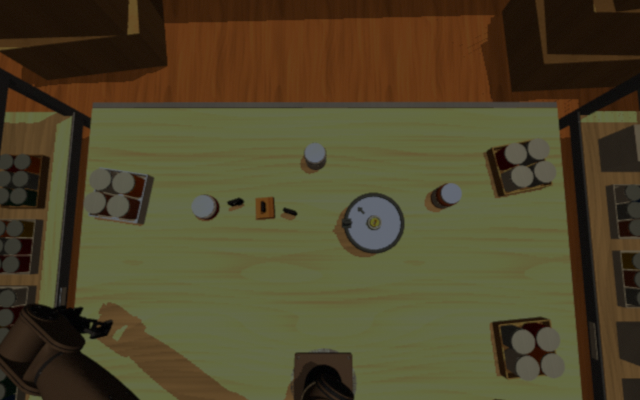

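View pics/wrist0.png

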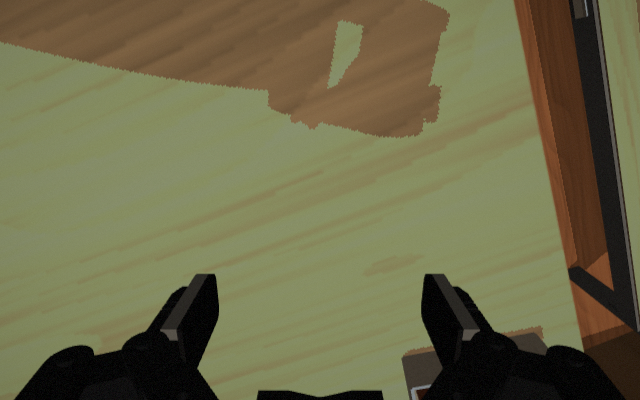

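```bash
python3 - <<'E'
from h import *
crop('scene0',260,140,460,330,4,'c1'); crop('top0',180,130,420,270,3,'c2')
for n,pts in (('scene0',[(357,217),(376,240),(400,258),(325,168),(307,163),(375,258)]),('top0',[(235,203),(265,203),(290,212),(374,223),(347,223),(362,211),(315,152),(205,205),(448,192)])):
    for p in pts: print(n,p,at_d(n,*p).round(4))
E
```

```text
scene0 (357, 217) [0.5653 0.1134 0.0978]
scene0 (376, 240) [0.5782 0.1982 0.0805]
scene0 (400, 258) [0.5975 0.2932 0.0965]
scene0 (325, 168) [ 0.5232 -0.0723  0.1496]
scene0 (307, 163) [ 0.5251 -0.1563  0.1316]
scene0 (375, 258) [0.5893 0.2108 0.0366]
top0 (235, 203) [0.5867 0.2895 0.0801]
top0 (265, 203) [0.5902 0.1949 0.0521]
top0 (290, 212) [0.5555 0.1054 0.0952]
top0 (374, 223) [ 0.5177 -0.1636  0.1277]
top0 (347, 223) [ 0.516  -0.0773  0.1504]
top0 (362, 211) [ 0.5573 -0.1276  0.1117]
top0 (315, 152) [0.7523 0.0246 0.1098]
top0 (205, 205) [0.582  0.3945 0.0622]
top0 (448, 192) [ 0.6179 -0.403   0.1213]
```

View pics/c1.png

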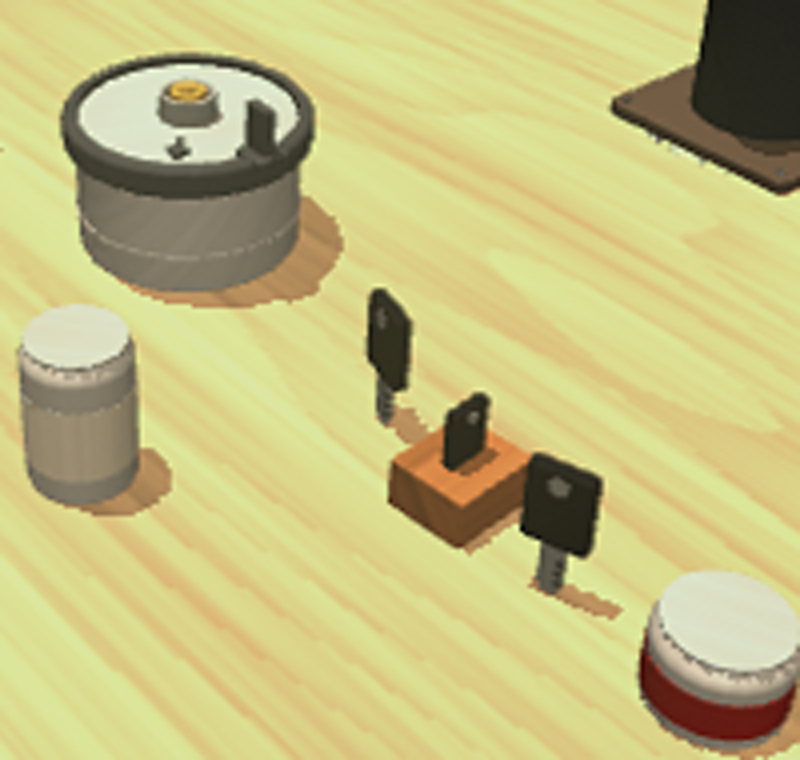

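View pics/c2.png

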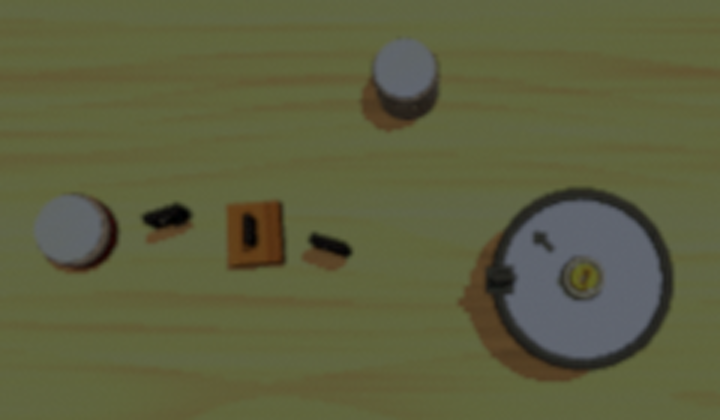

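The three keys in the scene picture are at (357,226), (376,245) and (400,268). The middle one is the job's key. It is the only one in the wooden stand, and it is clearly the smallest: its bow top is at about 80 mm, against about 100 mm or more for the two free-standing ones. I'll confirm this with the wrist camera.

play_rows:
  steps:
    - {"tx": 41,"ty": -7,"tz": -30,"ay": -22}
    - {"tx": 41,"ty": -7,"tz": -30,"ay": -22}
    - {"tx": 41,"ty": -7,"tz": -30,"ay": -22}
    - {"tx": 41,"ty": -7,"tz": -30,"ay": -22}
    - {"tx": 41,"ty": -7,"tz": -30,"ay": -22}
    - {"tx": 41,"ty": -7,"tz": -30,"ay": -22}
    - {"tx": 41,"ty": -7,"tz": -30,"ay": -22}
    - {"tx": 41,"ty": -7,"tz": -30,"ay": -22}
    - {"tx": 41,"ty": -7,"tz": -30,"ay": -22}
    - {"tx": 41,"ty": -7,"tz": -30,"ay": -22}
    - {"tx": 41,"ty": -7,"tz": -30,"ay": -22}
    - {"tx": 41,"ty": -7,"tz": -30,"ay": -22}

```text
invalid input at $.steps[0]: expected keys claw, tx, ty, tz, ax, ay, az
```

play_rows:
  steps:
    - {"tx": 0}
    - {"tx": 0}
    - {"tx": 0}

```text
invalid input at $.steps[0]: expected keys claw, tx, ty, tz, ax, ay, az
```

```bash
python3 - <<'E'
from h import *
snap('wrist','w1');s=ctrl.get_state();print(s['time'],s['eef_pos'],s['qpos'],R.from_quat(s['tcp_rot']).as_matrix().round(3))
E
```

```text
0.2 [0.25064463 0.62630122 0.23045566] [ 1.03998881e+00  2.86875792e-01  1.57759495e+00 -1.32599878e-05
  1.27861083e+00 -1.50010787e-01] [[ 0.928 -0.001  0.372]
 [-0.372 -0.001  0.928]
 [-0.    -1.    -0.001]]
```

View pics/w1.png

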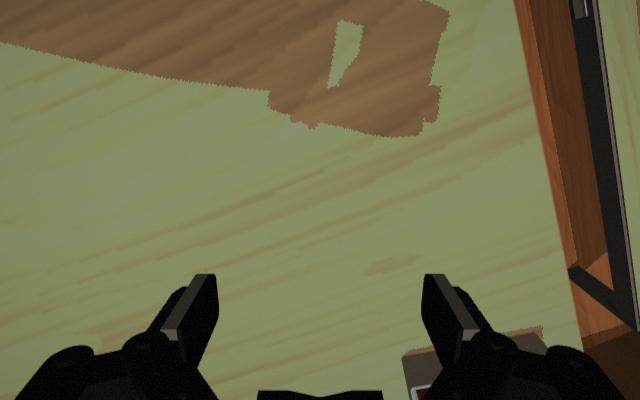

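All keys are required in each row, so the call was refused and the arm didn't move.

play_rows:
  steps:
    - {"claw": 8,"tx": 41,"ty": -7,"tz": -30,"ax": 0,"ay": -22,"az": 0}
    - {"claw": 8,"tx": 41,"ty": -7,"tz": -30,"ax": 0,"ay": -22,"az": 0}
    - {"claw": 8,"tx": 41,"ty": -7,"tz": -30,"ax": 0,"ay": -22,"az": 0}
    - {"claw": 8,"tx": 41,"ty": -7,"tz": -30,"ax": 0,"ay": -22,"az": 0}
    - {"claw": 8,"tx": 41,"ty": -7,"tz": -30,"ax": 0,"ay": -22,"az": 0}
    - {"claw": 8,"tx": 41,"ty": -7,"tz": -30,"ax": 0,"ay": -22,"az": 0}
    - {"claw": 8,"tx": 41,"ty": -7,"tz": -30,"ax": 0,"ay": -22,"az": 0}
    - {"claw": 8,"tx": 41,"ty": -7,"tz": -30,"ax": 0,"ay": -22,"az": 0}
    - {"claw": 8,"tx": 41,"ty": -7,"tz": -30,"ax": 0,"ay": -22,"az": 0}
    - {"claw": 8,"tx": 41,"ty": -7,"tz": -30,"ax": 0,"ay": -22,"az": 0}
    - {"claw": 8,"tx": 41,"ty": -7,"tz": -30,"ax": 0,"ay": -22,"az": 0}
    - {"claw": 8,"tx": 41,"ty": -7,"tz": -30,"ax": 0,"ay": -22,"az": 0}

```text
time: 1.2
eef_pos: [0.5129, 0.206, 0.2997]
tcp_rot: [-0.707, -0.001, 0.001, 0.707]
contact_force: [1.2, 0.6, 0.2]
opening: 0.935
```

play_rows:
  steps:
    - {"claw": 8,"tx": 0,"ty": 0,"tz": 0,"ax": 0,"ay": 0,"az": 0}
    - {"claw": 8,"tx": 0,"ty": 0,"tz": 0,"ax": 0,"ay": 0,"az": 0}
    - {"claw": 8,"tx": 0,"ty": 0,"tz": 0,"ax": 0,"ay": 0,"az": 0}

```text
time: 1.45
eef_pos: [0.5121, 0.208, 0.299]
tcp_rot: [-0.707, -0.001, 0.001, 0.707]
contact_force: [0.4, -0.7, -0.2]
opening: 0.937
```

```bash
python3 - <<'E'
from h import *
snap('wrist','w1');s=ctrl.get_state();print(s['time'],s['eef_pos'],s['qpos'],R.from_quat(s['tcp_rot']).as_matrix().round(3))
E
```

```text
1.5 [0.51168763 0.2085959  0.29881323] [ 2.03260810e-01 -2.97969720e-02  1.80250172e+00  4.51510258e-04
  1.37000708e+00 -1.37152953e+00] [[ 1.    -0.001 -0.004]
 [ 0.004  0.     1.   ]
 [-0.001 -1.     0.   ]]
```

View pics/w1.png

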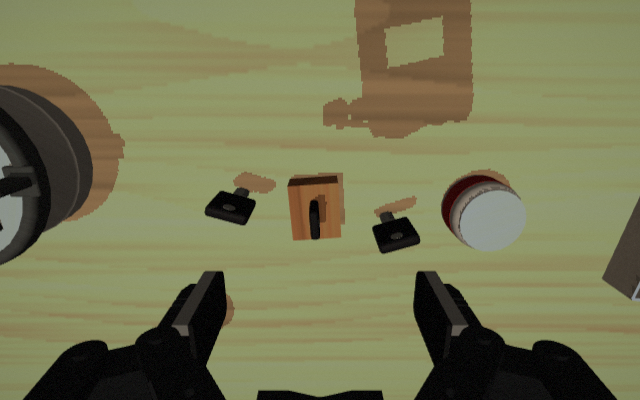

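The wrist view shows the stand at (316,208) with the small key at (315,218). The two larger decoys are at (231,207) and (396,233). Next is an enlarged crop, then I'll move over the drum.

```bash
python3 - <<'E'
from h import *
crop('w1',190,160,440,270,3.2,'c3')
E
```

```text
(no output)
```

View pics/c3.png

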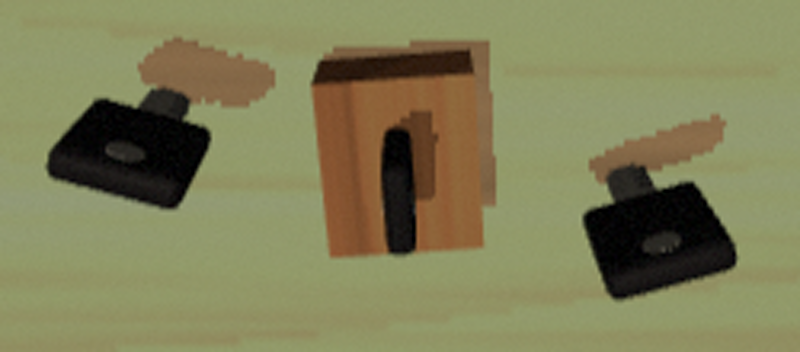

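play_rows:
  steps:
    - {"claw": 8,"tx": -2,"ty": 0,"tz": -31,"ax": 0,"ay": 60,"az": 0}
    - {"claw": 8,"tx": -2,"ty": 0,"tz": -31,"ax": 0,"ay": 60,"az": 0}
    - {"claw": 8,"tx": -2,"ty": 0,"tz": -31,"ax": 0,"ay": 60,"az": 0}
    - {"claw": 8,"tx": -2,"ty": 0,"tz": -31,"ax": 0,"ay": 60,"az": 0}
    - {"claw": 8,"tx": -2,"ty": 0,"tz": -31,"ax": 0,"ay": 60,"az": 0}
    - {"claw": 8,"tx": -2,"ty": 0,"tz": -31,"ax": 0,"ay": 60,"az": 0}
    - {"claw": 8,"tx": -2,"ty": 0,"tz": -31,"ax": 0,"ay": 60,"az": 0}
    - {"claw": 8,"tx": -2,"ty": 0,"tz": -31,"ax": 0,"ay": 60,"az": 0}
    - {"claw": 8,"tx": -2,"ty": 0,"tz": -31,"ax": 0,"ay": 60,"az": 0}
    - {"claw": 8,"tx": -2,"ty": 0,"tz": -31,"ax": 0,"ay": 60,"az": 0}
    - {"claw": 8,"tx": -2,"ty": 0,"tz": -31,"ax": 0,"ay": 60,"az": 0}
    - {"claw": 8,"tx": -2,"ty": 0,"tz": -31,"ax": 0,"ay": 60,"az": 0}

```text
time: 2.5
eef_pos: [0.4934, -0.1006, 0.2992]
tcp_rot: [-0.614, 0.352, -0.351, 0.614]
contact_force: [0.9, -1.1, -0.1]
opening: 0.936
```

```bash
python3 - <<'E'
from h import *
snap('wrist','w2');s=ctrl.get_state();print(s['time'],s['eef_pos'],s['qpos'],R.from_quat(s['tcp_rot']).as_matrix().round(3), np.abs(s['dq']).max())
E
```

```text
2.55 [ 0.49345405 -0.10065463  0.2992421 ] [-4.02996736e-01 -1.46036979e-01  1.90986389e+00  1.22780938e-04
  1.37797804e+00 -9.33344124e-01] [[ 0.506 -0.     0.863]
 [-0.863  0.     0.506]
 [-0.    -1.    -0.   ]] 0.0038873895633483027
```

View pics/w2.png

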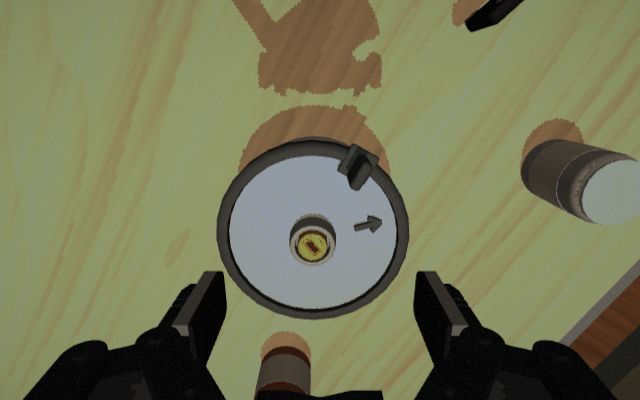

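The drum is in view: lock plug at about (314,244), raised arrow at about (369,224), fin at about (357,167). An enlarged crop will give finer positions.

```bash
python3 - <<'E'
from h import *
crop('w2',210,130,420,325,3.8,'c4');crop('w2',280,205,350,275,8,'c5')
E
```

```text
(no output)
```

View pics/c4.png

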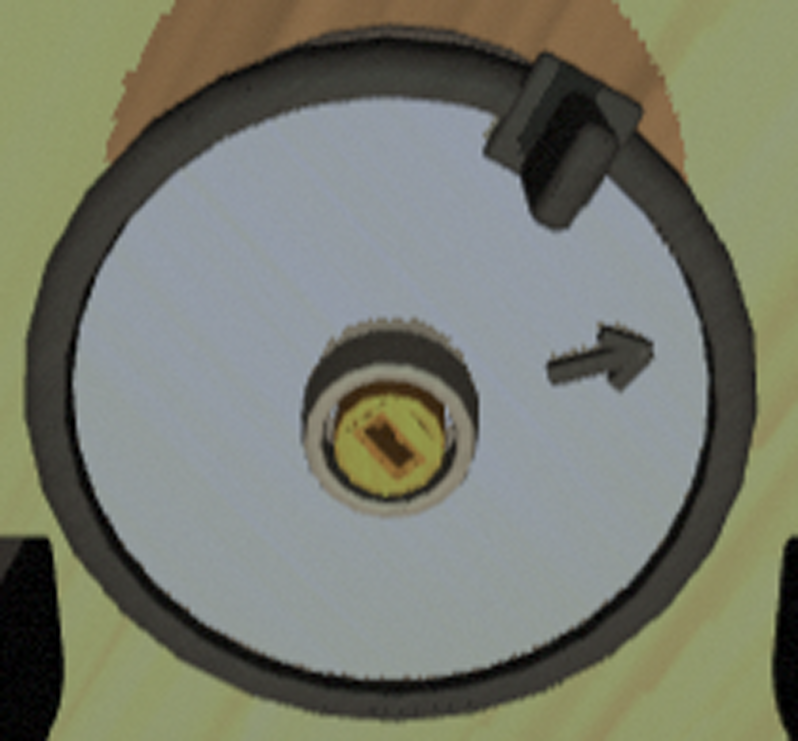

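View pics/c5.png

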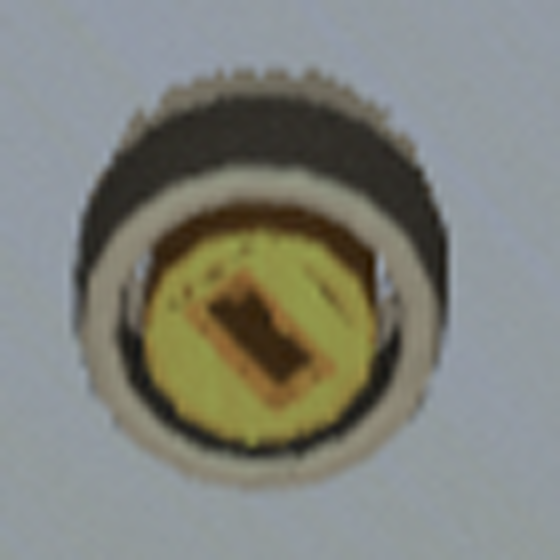

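```bash
cat > m.py <<'E'
from h import *
c4=lambda x,y:(210+x/3.8-.4,130+y/3.8-.4)
c5=lambda x,y:(280+x/8-.45,205+y/8-.45)
P=at_z('w2',*c5(259,338),.130);print('keyhole',P)
print('kh depth',at_d('w2',*c5(200,370)))
a=at_z('w2',*c5(210,285),.130);b=at_z('w2',*c5(306,390),.130);print('keyway yaw',np.degrees(np.arctan2(*(b-a)[1::-1])),np.linalg.norm(a-b))
t=at_z('w2',*c4(550,370),.112);h=at_z('w2',*c4(653,350),.112);m=(t+h)/2
print('arrow',t,h,np.degrees(np.arctan2(*(h-t)[1::-1])),np.degrees(np.arctan2(*(m-P)[1::-1])),np.linalg.norm((m-P)[:2]))
F=at_z('w2',*c4(578,172),.152);print('fin',F,at_d('w2',*c4(578,172)),np.degrees(np.arctan2(*(F-P)[1::-1])),np.linalg.norm((F-P)[:2]))
E
python3 m.py; python3 - <<'E'
from h import *
# ring top outline from depth: points with z ~ .114 in wrist, circle fit
import scipy.optimize as so
d,K,T=load('w2');v,u=np.mgrid[0:400,0:640];r=np.stack([u,v,np.ones_like(u)],-1)@np.linalg.inv(K).T@T[:3,:3].T;X=T[:3,3]+r*d[...,None]
m=(d>0)&(np.hypot(X[...,0]-.52,X[...,1]+.163)<.097)&(X[...,2]>.1)
print(np.median(X[m],0))
for lo,hi,rr,nm in((.120,.135,.026,'boss'),):
    k=m&(X[...,2]>lo)&(X[...,2]<hi)&(np.hypot(X[...,0]-.52,X[...,1]+.163)<.03);print(nm,k.sum(),X[k].mean(0))
k=m&(X[...,2]>.146);p=X[k];print('fin',k.sum(),p.mean(0));e=np.linalg.eigh(np.cov(p[:,:2].T));print(e)
k=m&(X[...,2]>.11)&(X[...,2]<.118)&(np.hypot(X[...,0]-.52,X[...,1]+.163)>.085)
p=X[k];f=so.least_squares(lambda c:np.hypot(p[:,0]-c[0],p[:,1]-c[1])-c[2],[.52,-.163,.093],loss='soft_l1',f_scale=.003);print(f.x)
# key bow from w1
d,K,T=load('w1');r=np.stack([u,v,np.ones_like(u)],-1)@np.linalg.inv(K).T@T[:3,:3].T;X=T[:3,3]+r*d[...,None]
for zl,zh in((.075,.09),(.045,.09),(.033,.040)):
    k=(d>0)&(abs(X[...,0]-.583)<.05)&(abs(X[...,1]-.195)<.045)&(X[...,2]>zl)&(X[...,2]<zh);p=X[k]
    if len(p)>5:print(zl,len(p),p.mean(0),p.min(0),p.max(0));e=np.linalg.eigh(np.cov(p[:,:2].T));print(np.degrees(np.arctan2(*e[1][::-1,1])))
E
```

```text
keyhole [ 0.52174707 -0.16280806  0.13      ]
kh depth [ 0.5178044  -0.17019546  0.12973943]
keyway yaw -20.165643507211875 0.017960956678811087
arrow [ 0.55128408 -0.130356    0.112     ] [ 0.57140749 -0.1120154   0.112     ] 42.34622034348489 46.42724193276324 0.05744979036883118
fin [ 0.51950422 -0.07529553  0.152     ] [ 0.51955437 -0.07532977  0.15178565] 91.46811081755197 0.08754126777283713
[ 0.50391603 -0.12149933  0.11480993]
boss 1476 [ 0.5209507  -0.16133113  0.12735167]
fin 21689 [ 0.48167445 -0.09774779  0.35275308]
EighResult(eigenvalues=array([3.87892297e-05, 1.88545762e-03]), eigenvectors=array([[ 0.50196144, -0.86489   ],
       [-0.86489   , -0.50196144]]))
[ 0.520749   -0.16220108  0.09053864]
0.075 261 [0.57835263 0.20237318 0.07921414] [0.56246592 0.19689129 0.07508075] [0.59529186 0.2079292  0.08153427]
-174.93559281959224
0.045 359 [0.57507659 0.20242736 0.07422653] [0.56230755 0.19641641 0.04570493] [0.59529186 0.2079292  0.08153427]
-174.86487749487114
0.033 2371 [0.57675783 0.20235856 0.03594745] [0.54249793 0.16995506 0.03304265] [0.61649209 0.23386466 0.03997377]
-173.55120611555546
```

Measurements agree with each other. The drum axis is at about (0.521, -0.1625), its yaw is about -21°, and the ring is near q = 0. The fin top is at (0.5195, -0.0755, 0.152), 87 mm from the axis. The key bow is at (0.578, 0.2025), yaw about 5.5°, top at 80 mm. Next I go to the fin.

play_rows:
  steps:
    - {"claw": 5,"tx": -0.8,"ty": 8,"tz": 3.5,"ax": 0,"ay": 29.4,"az": 0}
    - {"claw": 5,"tx": -0.8,"ty": 8,"tz": 3.5,"ax": 0,"ay": 29.4,"az": 0}
    - {"claw": 5,"tx": -0.8,"ty": 8,"tz": 3.5,"ax": 0,"ay": 29.4,"az": 0}
    - {"claw": 5,"tx": -0.8,"ty": 8,"tz": 3.5,"ax": 0,"ay": 29.4,"az": 0}
    - {"claw": 5,"tx": -0.8,"ty": 8,"tz": 3.5,"ax": 0,"ay": 29.4,"az": 0}
    - {"claw": 5,"tx": -0.8,"ty": 8,"tz": 3.5,"ax": 0,"ay": 29.4,"az": 0}
    - {"claw": 5,"tx": -0.8,"ty": 8,"tz": 3.5,"ax": 0,"ay": 29.4,"az": 0}
    - {"claw": 5,"tx": -0.8,"ty": 8,"tz": 3.5,"ax": 0,"ay": 29.4,"az": 0}

```text
time: 3.22
eef_pos: [0.52, -0.0775, 0.2203]
tcp_rot: [-0.504, 0.495, -0.497, 0.504]
contact_force: [0.3, -0.4, 0.1]
opening: 0.583
```

```bash
python3 - <<'E'
from h import *
snap('wrist','w3');s=ctrl.get_state();M=R.from_quat(s['tcp_rot']).as_matrix();print(s['time'],s['eef_pos'],M.round(3))
crop('w3',200,150,440,330,3.3,'c6')
E
```

```text
3.2667 [ 0.51989115 -0.07766476  0.22017544] [[ 0.015  0.001  1.   ]
 [-1.    -0.001  0.015]
 [ 0.001 -1.     0.001]]
```

View pics/w3.png

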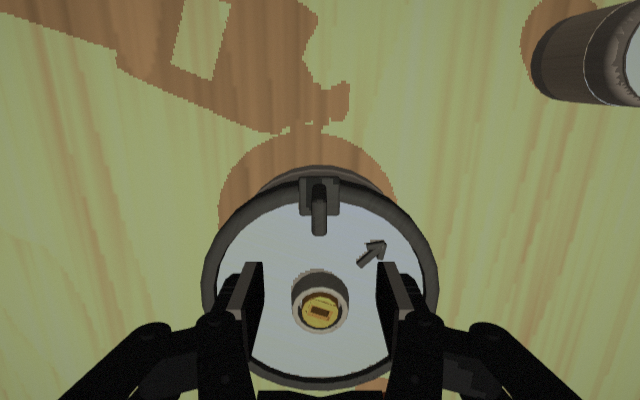

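View pics/c6.png

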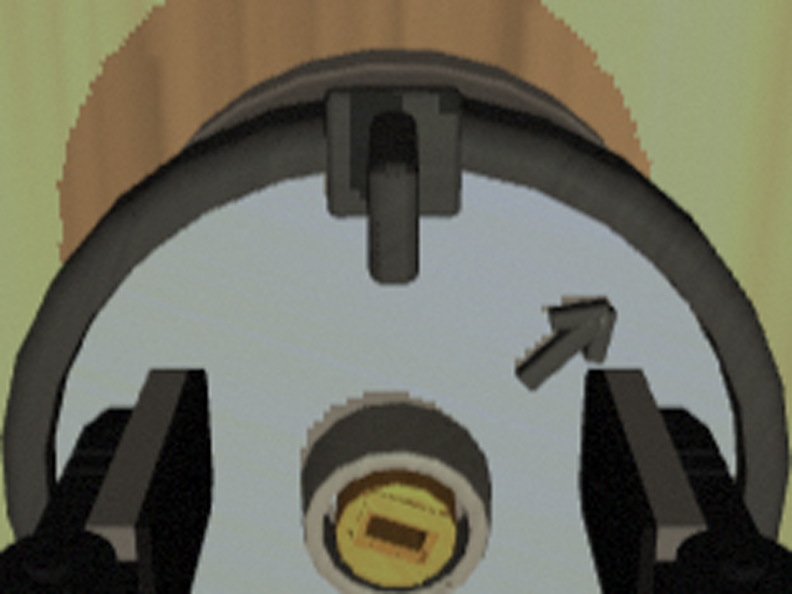

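```bash
python3 - <<'E'
from h import *
c6=lambda x,y:(200+x/3.3-.35,150+y/3.3-.35)
F=at_z('w3',*c6(394,225),.152);P=at_z('w3',*c6(396,532),.130);print(F,P,np.degrees(np.arctan2(*(F-P)[1::-1])),np.linalg.norm((F-P)[:2]))
t=at_z('w3',*c6(526,378),.112);h=at_z('w3',*c6(612,305),.112);print(np.degrees(np.arctan2(*(h-t)[1::-1])),np.degrees(np.arctan2(*((h+t)/2-P)[1::-1])))
a=at_z('w3',*c6(362,524),.13);b=at_z('w3',*c6(432,544),.13);print(np.degrees(np.arctan2(*(b-a)[1::-1])))
print('tri keyhole',tri(('w2',280+259/8-.45,205+338/8-.45),('w3',*c6(396,532))),'fin',tri(('w2',361.7,174.9),('w3',*c6(394,225))))
E
```

```text
[ 0.52028189 -0.0764279   0.152     ] [ 0.52208787 -0.16129975  0.13      ] 91.21900522593462 0.08489105916625939
45.52313562359537 45.3253147296726
-17.741222961339844
tri keyhole [ 0.52230953 -0.16359435  0.12708549] fin [ 0.51979365 -0.07528649  0.15352618]
```

The second view agrees. The fin stands at 91.3° and the arrow at 45.4°, so the ring has 0.80 rad to go. I'll descend and grip.

play_rows:
  steps:
    - {"claw": 5,"tx": -0.15,"ty": 5,"tz": 0,"ax": 0,"ay": 0,"az": 0}
    - {"claw": 5,"tx": -0.15,"ty": 8,"tz": 0,"ax": 0,"ay": 0,"az": 0}
    - {"claw": 5,"tx": -0.15,"ty": 9.7,"tz": 0,"ax": 0,"ay": 0,"az": 0}
    - {"claw": 5,"tx": -0.15,"ty": 9.7,"tz": 0,"ax": 0,"ay": 0,"az": 0}
    - {"claw": 5,"tx": -0.15,"ty": 9.7,"tz": 0,"ax": 0,"ay": 0,"az": 0}
    - {"claw": 0,"tx": -0.15,"ty": 9.7,"tz": 0,"ax": 0,"ay": 0,"az": 0}
    - {"claw": 0,"tx": -0.15,"ty": 9.7,"tz": 0,"ax": 0,"ay": 0,"az": 0}
    - {"claw": 0,"tx": -0.15,"ty": 9.7,"tz": 0,"ax": 0,"ay": 0,"az": 0}
    - {"claw": 0,"tx": -0.15,"ty": 9.7,"tz": 0,"ax": 0,"ay": 0,"az": 0}
    - {"claw": 0,"tx": -0.15,"ty": 9.7,"tz": 0,"ax": 0,"ay": 0,"az": 0}
    - {"claw": 0,"tx": -0.15,"ty": 9.7,"tz": 0,"ax": 0,"ay": 0,"az": 0}
    - {"claw": 0,"tx": -0.15,"ty": 9.7,"tz": 0,"ax": 0,"ay": 0,"az": 0}
  grip_force: 40

```text
time: 4.27
eef_pos: [0.5206, -0.0766, 0.1246]
tcp_rot: [-0.503, 0.496, -0.498, 0.504]
contact_force: [-2.0, -0.3, 6.3]
opening: 0.11
```

```bash
python3 - <<'E'
from h import *
s=ctrl.get_state();print(s['time'],s['eef_pos'],s['contact_force'],s['wrist_torque'],s['opening'])
M=R.from_quat(s['tcp_rot']).as_matrix();C=np.array([.5215,-.1625]);p=s['eef_pos'];r=p[:2]-C;rad=np.hypot(*r);print(rad,np.degrees(np.arctan2(r[1],r[0])))
for q in (7,14,21,28,35,40,44,46,47,48):
    a=np.radians(-q);q2=C+np.array([[np.cos(a),-np.sin(a)],[np.sin(a),np.cos(a)]])@r
    d=M.T@np.r_[q2-p[:2],0];print(q,(d*100).round(2))
E
```

```text
4.2667 [ 0.52063081 -0.07660932  0.12458646] [-1.96343086 -0.26087796  6.25118648] [ 0.00863664  0.34901921 -0.10223955] 0.10951987292053174
0.085895082156367 90.57979728985694
7 [0.07 0.   1.05]
14 [0.26 0.01 2.08]
21 [0.58 0.01 3.08]
28 [1.02 0.01 4.03]
35 [1.57 0.01 4.92]
40 [2.03 0.02 5.51]
44 [2.43 0.02 5.96]
46 [2.64 0.02 6.17]
47 [2.75 0.02 6.27]
48 [2.86 0.02 6.37]
```

play_rows:
  steps:
    - {"claw": 0,"tx": 0.02,"ty": 0,"tz": 0.53,"ax": 0,"ay": 3.5,"az": 0}
    - {"claw": 0,"tx": 0.07,"ty": 0,"tz": 1.05,"ax": 0,"ay": 7,"az": 0}
    - {"claw": 0,"tx": 0.15,"ty": 0,"tz": 1.57,"ax": 0,"ay": 10.5,"az": 0}
    - {"claw": 0,"tx": 0.26,"ty": 0,"tz": 2.08,"ax": 0,"ay": 14,"az": 0}
    - {"claw": 0,"tx": 0.41,"ty": 0,"tz": 2.58,"ax": 0,"ay": 17.5,"az": 0}
    - {"claw": 0,"tx": 0.58,"ty": 0,"tz": 3.08,"ax": 0,"ay": 21,"az": 0}
    - {"claw": 0,"tx": 0.79,"ty": 0,"tz": 3.56,"ax": 0,"ay": 24.5,"az": 0}
    - {"claw": 0,"tx": 1.02,"ty": 0,"tz": 4.03,"ax": 0,"ay": 28,"az": 0}
    - {"claw": 0,"tx": 1.28,"ty": 0,"tz": 4.48,"ax": 0,"ay": 31.5,"az": 0}
    - {"claw": 0,"tx": 1.57,"ty": 0,"tz": 4.92,"ax": 0,"ay": 35,"az": 0}
    - {"claw": 0,"tx": 1.57,"ty": 0,"tz": 4.92,"ax": 0,"ay": 35,"az": 0}
    - {"claw": 0,"tx": 1.57,"ty": 0,"tz": 4.92,"ax": 0,"ay": 35,"az": 0}

```text
time: 5.27
eef_pos: [0.5705, -0.0918, 0.1246]
tcp_rot: [0.33, -0.624, 0.626, -0.331]
contact_force: [0.3, 0.1, 5.3]
opening: 0.112
```

```bash
cat > arc.py <<'E'
from h import *
s=ctrl.get_state();print(s['time'],s['eef_pos'],s['contact_force'],s['wrist_torque'],s['opening'])
M=R.from_quat(s['tcp_rot']).as_matrix();C=np.array([.5215,-.1625]);p=s['eef_pos'];r=p[:2]-C;rad=np.hypot(*r);print(rad,np.degrees(np.arctan2(r[1],r[0])))
a0=np.arctan2(r[1],r[0]);t=np.array([np.sin(a0),-np.cos(a0)]);print('tang/rad force',s['contact_force'][:2]@t,s['contact_force'][:2]@r/rad)
for q in (2,4,6,8,9,10,11,12,13,14):
    a=np.radians(-q);q2=C+np.array([[np.cos(a),-np.sin(a)],[np.sin(a),np.cos(a)]])@r
    d=M.T@np.r_[q2-p[:2],0];print(q,(d*100).round(2))
E
python3 arc.py
```

```text
5.2667 [ 0.5704643  -0.09183526  0.12460039] [0.30531157 0.08409017 5.34730523] [-0.03737152  0.25542707 -0.22955111] 0.11210195243822801
0.08597097308033805 55.28152478815139
tang/rad force 0.20306092775029044 0.24300734364386367
2 [0.01 0.   0.3 ]
4 [0.03 0.   0.6 ]
6 [0.05 0.   0.9 ]
8 [0.09 0.   1.2 ]
9 [0.12 0.   1.34]
10 [0.14 0.01 1.49]
11 [0.17 0.01 1.64]
12 [0.2  0.01 1.79]
13 [0.24 0.01 1.93]
14 [0.27 0.01 2.08]
```

play_rows:
  steps:
    - {"claw": 0,"tx": 0.01,"ty": 0,"tz": 0.3,"ax": 0,"ay": 2,"az": 0}
    - {"claw": 0,"tx": 0.03,"ty": 0,"tz": 0.6,"ax": 0,"ay": 4,"az": 0}
    - {"claw": 0,"tx": 0.05,"ty": 0,"tz": 0.9,"ax": 0,"ay": 6,"az": 0}
    - {"claw": 0,"tx": 0.09,"ty": 0,"tz": 1.2,"ax": 0,"ay": 8,"az": 0}
    - {"claw": 0,"tx": 0.12,"ty": 0,"tz": 1.35,"ax": 0,"ay": 9,"az": 0}
    - {"claw": 0,"tx": 0.15,"ty": 0,"tz": 1.55,"ax": 0,"ay": 10,"az": 0}
    - {"claw": 0,"tx": 0.15,"ty": 0,"tz": 1.55,"ax": 0,"ay": 10,"az": 0}

```text
time: 5.85
eef_pos: [0.5815, -0.1009, 0.1246]
tcp_rot: [-0.275, 0.651, -0.651, 0.276]
contact_force: [-3.8, 1.7, 8.2]
opening: 0.11
```

```bash
python3 arc.py
```

```text
5.85 [ 0.58149074 -0.10085014  0.12459033] [-3.83878093  1.67098018  8.24391776] [0.24430061 0.62570672 0.14588787] 0.11032383975254516
0.0860208961940974 45.78143924021974
tang/rad force -3.916532733209773 -1.4795895102880272
2 [0.01 0.   0.3 ]
4 [0.02 0.   0.6 ]
6 [0.05 0.   0.9 ]
8 [0.08 0.   1.2 ]
9 [0.11 0.   1.35]
10 [0.13 0.   1.49]
11 [0.16 0.   1.64]
12 [0.19 0.   1.79]
13 [0.22 0.   1.93]
14 [0.26 0.   2.08]
```

play_rows:
  steps:
    - {"claw": 0,"tx": 0,"ty": 0,"tz": 0.1,"ax": 0,"ay": 0.7,"az": 0}
    - {"claw": 0,"tx": 0,"ty": 0,"tz": 0.2,"ax": 0,"ay": 1.4,"az": 0}
    - {"claw": 0,"tx": 0,"ty": 0,"tz": 0.3,"ax": 0,"ay": 2,"az": 0}
    - {"claw": 0,"tx": 0,"ty": 0,"tz": 0.3,"ax": 0,"ay": 2,"az": 0}

```text
time: 6.18
eef_pos: [0.5814, -0.1009, 0.1246]
tcp_rot: [-0.267, 0.657, -0.653, 0.264]
contact_force: [-11.0, 7.9, 12.9]
opening: 0.107
```

```bash
python3 arc.py
```

```text
6.1833 [ 0.58144668 -0.10089469  0.12458954] [-10.96086745   7.90940648  12.94438596] [1.08910574 1.42466576 0.93701023] 0.1065852734592442
0.08595823758779784 45.78177830537752
tang/rad force -13.371496757491306 -1.975449493663945
2 [-0.  -0.   0.3]
4 [ 0.  -0.   0.6]
6 [ 0.02 -0.01  0.9 ]
8 [ 0.05 -0.01  1.2 ]
9 [ 0.07 -0.01  1.35]
10 [ 0.09 -0.01  1.5 ]
11 [ 0.11 -0.01  1.64]
12 [ 0.14 -0.01  1.79]
13 [ 0.16 -0.01  1.94]
14 [ 0.19 -0.01  2.09]
```

The ring stopped at 45.8° after 45.5° of travel, with the resisting force at 13 N. That is the stop, in line with the arrow. I'll relieve the push, release and lift.

play_rows:
  steps:
    - {"claw": 0,"tx": 0,"ty": 0,"tz": -0.25,"ax": 0,"ay": -2,"az": 0}
    - {"claw": 0,"tx": 0,"ty": 0,"tz": -0.25,"ax": 0,"ay": -2,"az": 0}
    - {"claw": 4.5,"tx": 0,"ty": 0,"tz": -0.25,"ax": 0,"ay": -2,"az": 0}
    - {"claw": 4.5,"tx": 0,"ty": 0,"tz": -0.25,"ax": 0,"ay": -2,"az": 0}
    - {"claw": 4.5,"tx": 0,"ty": 0,"tz": -0.25,"ax": 0,"ay": -2,"az": 0}
    - {"claw": 4.5,"tx": 0,"ty": 0,"tz": -0.25,"ax": 0,"ay": -2,"az": 0}
    - {"claw": 4.5,"tx": 0,"ty": -2,"tz": -0.25,"ax": 0,"ay": -2,"az": 0}
    - {"claw": 4.5,"tx": 0,"ty": -6,"tz": -0.25,"ax": 0,"ay": -2,"az": 0}
    - {"claw": 4.5,"tx": 0,"ty": -10,"tz": -0.25,"ax": 0,"ay": -2,"az": 0}
    - {"claw": 4.5,"tx": 0,"ty": -14,"tz": -0.25,"ax": 0,"ay": -2,"az": 0}
    - {"claw": 4.5,"tx": 0,"ty": -14,"tz": -0.25,"ax": 0,"ay": -2,"az": 0}

```text
time: 7.1
eef_pos: [0.5856, -0.1029, 0.2732]
tcp_rot: [0.27, -0.647, 0.656, -0.28]
contact_force: [1.3, 0.4, 1.5]
opening: 0.523
```

```bash
python3 - <<'E'
from h import *
snap('wrist','w4');s=ctrl.get_state();M=R.from_quat(s['tcp_rot']).as_matrix();print(s['time'],s['eef_pos'],M.round(3),s['contact_force'],s['opening'])
E
```

```text
7.15 [ 0.58423612 -0.10247147  0.26902656] [[-0.697  0.012  0.717]
 [-0.717 -0.004 -0.697]
 [-0.005 -1.     0.011]] [-0.28116075 -0.66083818 -0.55682378] 0.5279635353170434
```

View pics/w4.png

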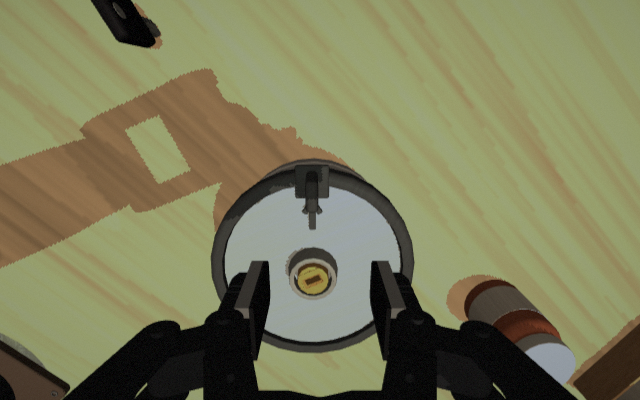

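The fin now lies in line with the arrow at (312,205). Next I go above the key.

play_rows:
  steps:
    - {"claw": 4.5,"tx": -10,"ty": 0,"tz": -10,"ax": 0,"ay": -80,"az": 0}
    - {"claw": 4.5,"tx": -10,"ty": 0,"tz": -10,"ax": 0,"ay": -80,"az": 0}
    - {"claw": 4.5,"tx": -10,"ty": 0,"tz": -10,"ax": 0,"ay": -80,"az": 0}
    - {"claw": 4.5,"tx": -10,"ty": 0,"tz": -10,"ax": 0,"ay": -80,"az": 0}
    - {"claw": 4.5,"tx": -21.4,"ty": 0,"tz": -21.7,"ax": 0,"ay": -80,"az": 0}
    - {"claw": 4.5,"tx": -21.4,"ty": 0,"tz": -21.7,"ax": 0,"ay": -80,"az": 0}
    - {"claw": 4.5,"tx": -21.4,"ty": 0,"tz": -21.7,"ax": 0,"ay": -80,"az": 0}
    - {"claw": 4.5,"tx": -21.4,"ty": 0,"tz": -21.7,"ax": 0,"ay": -80,"az": 0}
    - {"claw": 4.5,"tx": -21.4,"ty": 0,"tz": -21.7,"ax": 0,"ay": -80,"az": 0}
    - {"claw": 4.5,"tx": -21.4,"ty": 0,"tz": -21.7,"ax": 0,"ay": -80,"az": 0}
    - {"claw": 4.5,"tx": -21.4,"ty": 0,"tz": -21.7,"ax": 0,"ay": -80,"az": 0}
    - {"claw": 4.5,"tx": -21.4,"ty": 0,"tz": -21.7,"ax": 0,"ay": -80,"az": 0}

```text
time: 8.15
eef_pos: [0.5744, 0.2036, 0.2603]
tcp_rot: [0.631, -0.322, 0.32, -0.629]
contact_force: [0.2, -1.4, 0.4]
opening: 0.526
```

play_rows:
  steps:
    - {"claw": 4.5,"tx": 0,"ty": 3,"tz": 0,"ax": 0,"ay": -59.7,"az": 0}
    - {"claw": 4.5,"tx": 0,"ty": 3,"tz": 0,"ax": 0,"ay": -59.7,"az": 0}
    - {"claw": 4.5,"tx": 0,"ty": 3,"tz": 0,"ax": 0,"ay": -59.7,"az": 0}
    - {"claw": 4.5,"tx": 0,"ty": 3,"tz": 0,"ax": 0,"ay": -59.7,"az": 0}
    - {"claw": 4.5,"tx": 0,"ty": 3,"tz": 0,"ax": 0,"ay": -59.7,"az": 0}
    - {"claw": 4.5,"tx": 0,"ty": 3,"tz": 0,"ax": 0,"ay": -59.7,"az": 0}
    - {"claw": 4.5,"tx": 0,"ty": 3,"tz": 0,"ax": 0,"ay": -59.7,"az": 0}
    - {"claw": 4.5,"tx": 0,"ty": 3,"tz": 0,"ax": 0,"ay": -59.7,"az": 0}
    - {"claw": 4.5,"tx": 0,"ty": 3,"tz": 0,"ax": 0,"ay": -59.7,"az": 0}
    - {"claw": 4.5,"tx": 0,"ty": 3,"tz": 0,"ax": 0,"ay": -59.7,"az": 0}
    - {"claw": 4.5,"tx": 0,"ty": 3,"tz": 0,"ax": 0,"ay": -59.7,"az": 0}

```text
time: 9.07
eef_pos: [0.5748, 0.2029, 0.2313]
tcp_rot: [0.706, 0.032, -0.033, -0.706]
contact_force: [-0.4, -0.6, -0.4]
opening: 0.528
```

```bash
python3 - <<'E'
from h import *
snap('wrist','w5');s=ctrl.get_state();M=R.from_quat(s['tcp_rot']).as_matrix();print(s['time'],s['eef_pos'],M.round(4),s['qpos'],s['opening'])
crop('w5',230,110,410,270,4.4,'c7')
E
```

```text
9.1167 [0.57486387 0.2030117  0.23152112] [[ 9.957e-01 -1.200e-03 -9.270e-02]
 [ 9.270e-02 -2.000e-04  9.957e-01]
 [-1.200e-03 -1.000e+00 -1.000e-04]] [ 1.73211987e-01  1.44827968e-01  1.74261373e+00 -9.56574903e-06
  1.25538801e+00 -1.49041138e+00] 0.5262441742404381
```

View pics/w5.png

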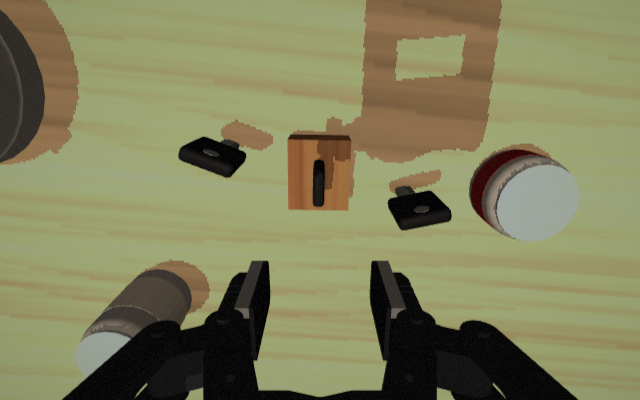

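View pics/c7.png

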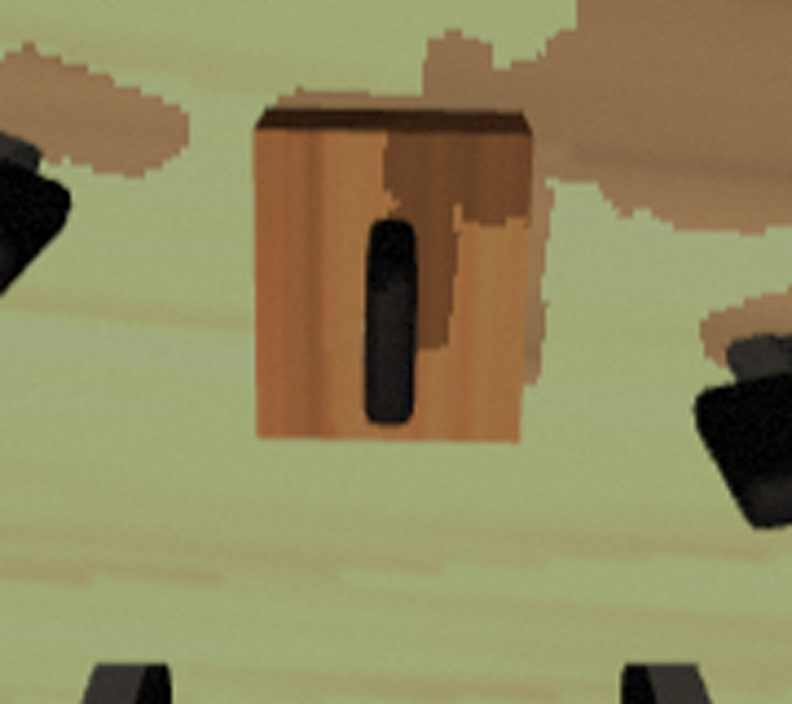

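The key stands upright at (319,183), in the stand and aligned with the view. Now the exact offset.

```bash
python3 - <<'E'
from h import *
d,K,T=load('w5');v,u=np.mgrid[0:400,0:640];r=np.stack([u,v,np.ones_like(u)],-1)@np.linalg.inv(K).T@T[:3,:3].T;X=T[:3,3]+r*d[...,None]
z=np.load('pics/w5.npz');M=R.from_quat(z['r']).as_matrix();p0=z['p']
im=cv2.imread('pics/w5.png').max(2)
def rep(n,k):
    p=X[k];q=(p-p0)@M*1000;print(n,k.sum(),np.median(p[:,2]),'tool mm',q.min(0).round(1),q.max(0).round(1));print(' rect',cv2.minAreaRect(q[:,[0,2]].astype(np.float32)))
near=(d>0)&(abs(X[...,0]-.578)<.045)&(abs(X[...,1]-.2025)<.045)
rep('bow',near&(X[...,2]>.074)&(X[...,2]<.09))
rep('block',near&(X[...,2]>.033)&(X[...,2]<.039))
# two-view check via stand corners / bow top far end
for f in('w1','w5'):
    pass
print(tri(('w5',230+391/4.4,110+345/4.4),('w1',190+399/3.2,160+200/3.2)))
E
```

```text
bow 437 0.07938238954686272 tool mm [-12.3 149.6  -7. ] [ 20.8 157.3   3.5]
 rect ((4.244073867797852, -1.7768363952636719), (33.1804084777832, 10.489155769348145), 0.30336496233940125)
block 3803 0.03596880378318523 tool mm [-30.2 193.  -32. ] [ 40.4 198.2  28.8]
 rect ((5.156291961669922, -1.4137287139892578), (59.727901458740234, 70.64892578125), 88.69926452636719)
[0.58872035 0.20266034 0.04616848]
```

```bash
python3 - <<'E'
from h import *
d,K,T=load('w5');v,u=np.mgrid[0:400,0:640];r=np.stack([u,v,np.ones_like(u)],-1)@np.linalg.inv(K).T@T[:3,:3].T;X=T[:3,3]+r*d[...,None]
z=np.load('pics/w5.npz');M=R.from_quat(z['r']).as_matrix();p0=z['p']
for a,b in((175,250),(385,455)):
    k=(u>a)&(u<b)&(v>130)&(v<232)&(d>0)&(X[...,2]>.06)&(X[...,2]<.14);q=(X[k]-p0)@M*1000;print(X[k][:,2].max(),q.min(0).round(),q.max(0).round())
E
```

```text
0.09904621696361693 [ -34.  132. -112.] [ -9. 171. -69.]
0.09846244533018078 [ 17. 133.  65.] [ 37. 171. 110.]
```

play_rows:
  steps:
    - {"claw": 3.5,"tx": 0.45,"ty": 4,"tz": -0.17,"ax": 0,"ay": 0,"az": 0}
    - {"claw": 3.5,"tx": 0.45,"ty": 8,"tz": -0.17,"ax": 0,"ay": 0,"az": 0}
    - {"claw": 3.5,"tx": 0.45,"ty": 11,"tz": -0.17,"ax": 0,"ay": 0,"az": 0}
    - {"claw": 3.5,"tx": 0.45,"ty": 12.5,"tz": -0.17,"ax": 0,"ay": 0,"az": 0}
    - {"claw": 3.5,"tx": 0.45,"ty": 12.5,"tz": -0.17,"ax": 0,"ay": 0,"az": 0}
    - {"claw": 3.5,"tx": 0.45,"ty": 12.5,"tz": -0.17,"ax": 0,"ay": 0,"az": 0}

```text
time: 9.62
eef_pos: [0.5792, 0.2018, 0.1063]
tcp_rot: [0.706, 0.033, -0.034, -0.706]
contact_force: [0.7, 0.5, 0.9]
opening: 0.41
```

```bash
python3 - <<'E'
from h import *
snap('wrist','w6');s=ctrl.get_state();print(s['time'],s['eef_pos'],s['contact_force'],s['opening'])
E
```

```text
9.6667 [0.58048982 0.20209548 0.10830934] [-0.37193077  0.1894909   0.14465328] 0.4097515890493338
```

View pics/w6.png

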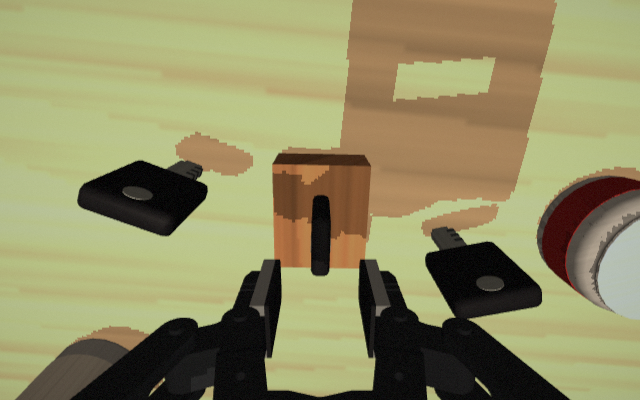

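The key at (320,235) is centred between the pads, and the decoys are clear of the fingers. One last offset check before I lower.

```bash
python3 - <<'E'
from h import *
d,K,T=load('w6');v,u=np.mgrid[0:400,0:640];r=np.stack([u,v,np.ones_like(u)],-1)@np.linalg.inv(K).T@T[:3,:3].T;X=T[:3,3]+r*d[...,None]
z=np.load('pics/w6.npz');M=R.from_quat(z['r']).as_matrix();p0=z['p']
k=(u>300)&(u<340)&(v>185)&(v<285)&(d>0)&(X[...,2]>.072)&(X[...,2]<.09)
q=(X[k]-p0)@M*1000;print(np.median(X[k][:,2]),cv2.minAreaRect(q[:,[0,2]].astype(np.float32)))
E
```

```text
0.07937094534575953 ((-0.1953582763671875, 0.06620407104492188), (10.115495681762695, 33.677433013916016), 89.66468048095703)
```

play_rows:
  steps:
    - {"claw": 3.5,"tx": 0,"ty": 2,"tz": 0,"ax": 0,"ay": 0,"az": 0}
    - {"claw": 3.5,"tx": 0,"ty": 4,"tz": 0,"ax": 0,"ay": 0,"az": 0}
    - {"claw": 3.5,"tx": 0,"ty": 5.7,"tz": 0,"ax": 0,"ay": 0,"az": 0}
    - {"claw": 3.5,"tx": 0,"ty": 5.7,"tz": 0,"ax": 0,"ay": 0,"az": 0}
    - {"claw": 3.5,"tx": 0,"ty": 5.7,"tz": 0,"ax": 0,"ay": 0,"az": 0}
    - {"claw": 0,"tx": 0,"ty": 5.7,"tz": 0,"ax": 0,"ay": 0,"az": 0}
    - {"claw": 0,"tx": 0,"ty": 5.7,"tz": 0,"ax": 0,"ay": 0,"az": 0}
    - {"claw": 0,"tx": 0,"ty": 5.7,"tz": 0,"ax": 0,"ay": 0,"az": 0}
    - {"claw": 0,"tx": 0,"ty": 5.7,"tz": 0,"ax": 0,"ay": 0,"az": 0}
    - {"claw": 0,"tx": 0,"ty": 5.7,"tz": 0,"ax": 0,"ay": 0,"az": 0}
    - {"claw": 0,"tx": 0,"ty": 5.7,"tz": 0,"ax": 0,"ay": 0,"az": 0}
  grip_force: 100

```text
time: 10.58
eef_pos: [0.5817, 0.2024, 0.0532]
tcp_rot: [-0.706, -0.035, 0.032, 0.707]
contact_force: [-1.3, -0.5, 6.0]
opening: 0.098
```

```bash
cat > st.py <<'E'
from h import *
s=ctrl.get_state();M=R.from_quat(s['tcp_rot']).as_matrix();print('t',s['time'],'p',s['eef_pos'].round(4),'psi',np.degrees(np.arctan2(M[1,2],M[0,2])).round(2),'y',M[:,1].round(4),'F',s['contact_force'].round(1),'T',s['wrist_torque'].round(2),'op',round(s['opening'],3),'q',s['qpos'].round(2))
E
python3 st.py
```

```text
t 10.5833 p [0.5817 0.2024 0.0532] psi 95.48 y [ 4.6e-03  8.0e-04 -1.0e+00] F [-1.3 -0.5  6. ] T [-0.04  0.11 -0.02] op 0.098 q [ 0.17  0.36  1.84  0.    0.94 -1.5 ]
```

The key is gripped (opening 8.4 mm). Now I lift it straight up.

play_rows:
  steps:
    - {"claw": 0,"tx": 0,"ty": -1.5,"tz": 0,"ax": 0,"ay": 0,"az": 0}
    - {"claw": 0,"tx": 0,"ty": -3,"tz": 0,"ax": 0,"ay": 0,"az": 0}
    - {"claw": 0,"tx": 0,"ty": -5,"tz": 0,"ax": 0,"ay": 0,"az": 0}
    - {"claw": 0,"tx": 0,"ty": -8,"tz": 0,"ax": 0,"ay": 0,"az": 0}
    - {"claw": 0,"tx": 0,"ty": -12,"tz": 0,"ax": 0,"ay": 0,"az": 0}
    - {"claw": 0,"tx": 0,"ty": -16,"tz": 0,"ax": 0,"ay": 0,"az": 0}
    - {"claw": 0,"tx": 0,"ty": -19,"tz": 0,"ax": 0,"ay": 0,"az": 0}
    - {"claw": 0,"tx": 0,"ty": -19,"tz": 0,"ax": 0,"ay": 0,"az": 0}
    - {"claw": 0,"tx": 0,"ty": -19,"tz": 0,"ax": 0,"ay": 0,"az": 0}

```text
time: 11.33
eef_pos: [0.581, 0.2023, 0.2439]
tcp_rot: [-0.706, -0.036, 0.032, 0.707]
contact_force: [-0.1, 0.2, -0.7]
opening: 0.095
```

```bash
python3 st.py; python3 - <<'E'
from h import *
snap('wrist','w7');snap('scene','s7');crop('w7',220,220,420,400,4,'c8');crop('s7',280,100,480,280,4,'c9')
E
```

```text
t 11.3333 p [0.581  0.2023 0.2439] psi 95.48 y [ 0.0064  0.0011 -1.    ] F [-0.1  0.2 -0.7] T [ 0.02 -0.03  0.03] op 0.095 q [ 0.17  0.14  1.72 -0.    1.27 -1.5 ]
```

View pics/c8.png

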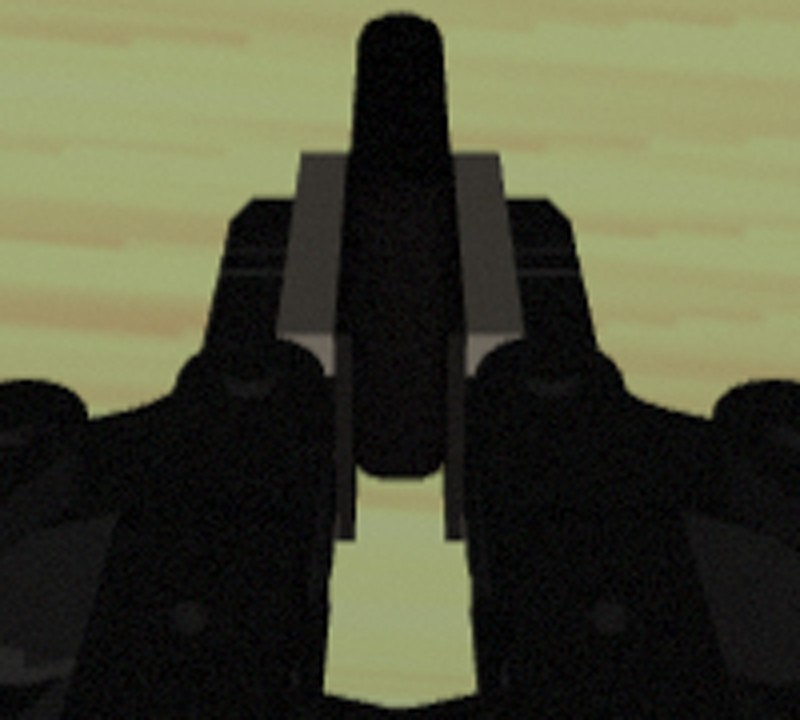

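View pics/c9.png

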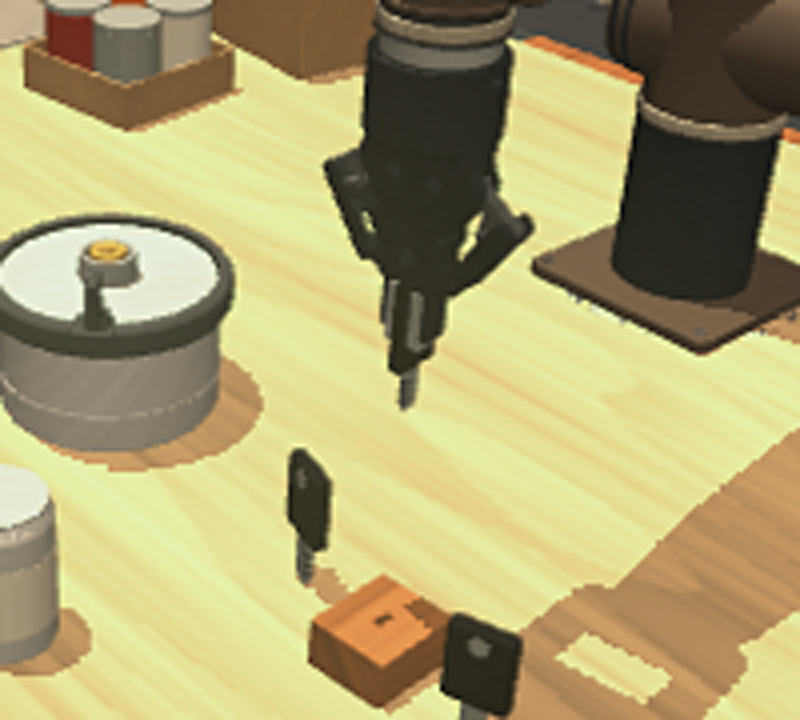

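The key is in hand, blade down, and the stand is empty. In the scene crop the decoys are untouched and the ring fin lines up with the arrow. Next I move above the lock.

play_rows:
  steps:
    - {"claw": 0,"tx": -9.3,"ty": 0,"tz": -35.8,"ax": 0,"ay": 25.5,"az": 0}
    - {"claw": 0,"tx": -9.3,"ty": 0,"tz": -35.8,"ax": 0,"ay": 25.5,"az": 0}
    - {"claw": 0,"tx": -9.3,"ty": 0,"tz": -35.8,"ax": 0,"ay": 25.5,"az": 0}
    - {"claw": 0,"tx": -9.3,"ty": 0,"tz": -35.8,"ax": 0,"ay": 25.5,"az": 0}
    - {"claw": 0,"tx": -9.3,"ty": 0,"tz": -35.8,"ax": 0,"ay": 25.5,"az": 0}
    - {"claw": 0,"tx": -9.3,"ty": 0,"tz": -35.8,"ax": 0,"ay": 25.5,"az": 0}
    - {"claw": 0,"tx": -9.3,"ty": 0,"tz": -35.8,"ax": 0,"ay": 25.5,"az": 0}
    - {"claw": 0,"tx": -9.3,"ty": 0,"tz": -35.8,"ax": 0,"ay": 25.5,"az": 0}
    - {"claw": 0,"tx": -9.3,"ty": 0,"tz": -35.8,"ax": 0,"ay": 25.5,"az": 0}
    - {"claw": 0,"tx": -9.3,"ty": 0,"tz": -35.8,"ax": 0,"ay": 25.5,"az": 0}
    - {"claw": 0,"tx": -9.3,"ty": 0,"tz": -35.8,"ax": 0,"ay": 25.5,"az": 0}
    - {"claw": 0,"tx": -9.3,"ty": 0,"tz": -35.8,"ax": 0,"ay": 25.5,"az": 0}

```text
time: 12.43
eef_pos: [0.5205, -0.1625, 0.2383]
tcp_rot: [-0.696, 0.124, -0.122, 0.697]
contact_force: [-0.4, 0.9, -1.2]
opening: 0.099
```

play_rows:
  steps:
    - {"claw": 0,"tx": 0,"ty": 2,"tz": 0,"ax": 0,"ay": 0,"az": 0}
    - {"claw": 0,"tx": 0,"ty": 3.5,"tz": 0,"ax": 0,"ay": 0,"az": 0}
    - {"claw": 0,"tx": 0,"ty": 3.5,"tz": 0,"ax": 0,"ay": 0,"az": 0}
    - {"claw": 0,"tx": 0,"ty": 3.5,"tz": 0,"ax": 0,"ay": 0,"az": 0}
    - {"claw": 0,"tx": 0,"ty": 3.5,"tz": 0,"ax": 0,"ay": 0,"az": 0}

```text
time: 12.85
eef_pos: [0.5218, -0.1622, 0.2058]
tcp_rot: [-0.696, 0.122, -0.122, 0.696]
contact_force: [-0.4, -0.1, -1.3]
opening: 0.098
```

```bash
python3 st.py; python3 - <<'E'
from h import *
snap('wrist','w8');snap('scene','s8');snap('top','t8');crop('s8',260,100,380,220,6,'c10');crop('t8',320,150,440,270,6,'c11')
E
```

```text
t 12.85 p [ 0.5218 -0.1622  0.2058] psi 70.09 y [ 3.e-04 -0.e+00 -1.e+00] F [-0.4 -0.1 -1.3] T [-0.02  0.02 -0.03] op 0.098 q [-0.49  0.03  1.92  0.    1.2  -1.71]
```

View pics/w8.png

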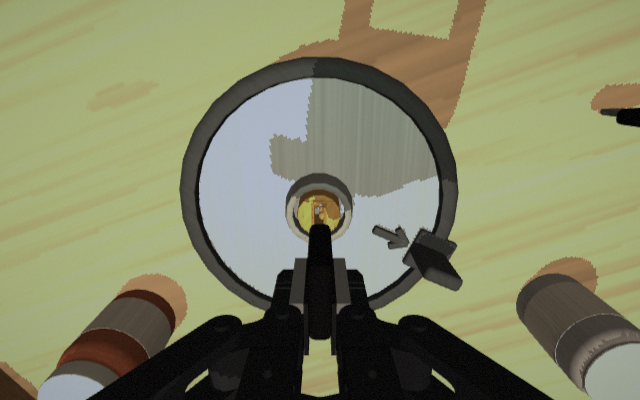

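View pics/c10.png

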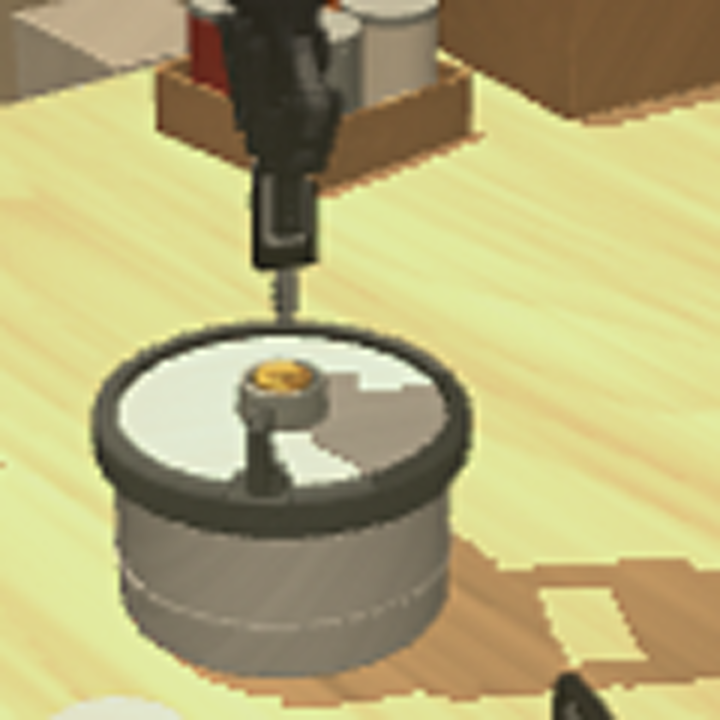

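```bash
python3 - <<'E'
from h import *
crop('w8',270,160,370,240,8,'c12')
print('plug wrist',at_z('w8',319.3,210,.130))
print(proj('s8',[.5215,-.1625,.130]),proj('s8',[.5218-.0015,-.1622+.0005,.1586]))
print(proj('w8',[.5215,-.1625,.130]))
s=ctrl.get_state();M=R.from_quat(s['tcp_rot']).as_matrix()
for dx in(-2,0):print(dx,proj('s8',s['eef_pos']+M@[dx/1000,.047,0]))
for dz in(-2,2):print(dz,proj('s8',s['eef_pos']+M@[0,.047,dz/1000]))
E
```

```text
plug wrist [ 0.51848917 -0.16133242  0.13      ]
[306.7263894  162.38255801] [307.12573408 153.941244  ]
[319.18902479 214.66302263]
-2 [306.97377285 153.5429513 ]
0 [306.34002337 153.6304406 ]
-2 [306.14717798 153.34859286]
2 [306.53335547 153.91299967]
```

View pics/c12.png

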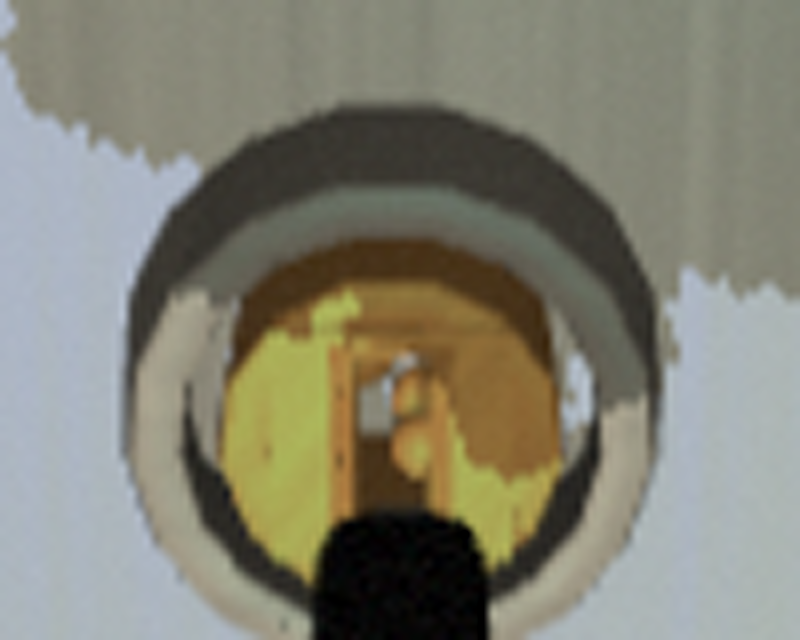

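View pics/c11.png

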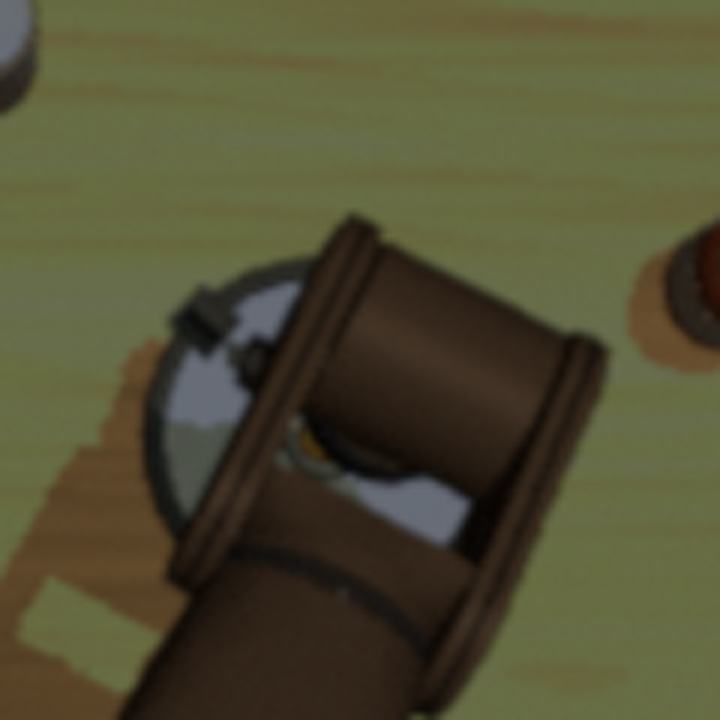

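```bash
python3 - <<'E'
from h import *
z=np.load('pics/w8.npz');M=R.from_quat(z['r']).as_matrix();p=z['p'];print(p)
for cx in(1,0,-1.5,-3):
  print(cx,proj('w8',p+M@[(cx-17)/1000,.017,0]),proj('w8',p+M@[(cx-17)/1000,.013,0]),'top',proj('w8',p+M@[(cx-17)/1000,-.027,0]))
d,K,T=load('w8');v,u=np.mgrid[0:400,0:640];r=np.stack([u,v,np.ones_like(u)],-1)@np.linalg.inv(K).T@T[:3,:3].T;X=(T[:3,3]+r*d[...,None]-p)@M*1000
for vv in range(218,345,4): print(vv,X[vv,320].round(1),end=' ')
k=(v>240)&(v<260)&(d>0)&(d<.2)&(abs(u-320)<20);print(X[k][:,2].min(),X[k][:,2].max())
E
```

```text
[ 0.52181484 -0.16218245  0.20579687]
1 [319.94570932 227.27795277] [319.9562714 230.573968 ] top [320.09548401 274.01683379]
0 [319.94690222 225.35370102] [319.95751142 228.61281543] top [320.09742883 271.59502922]
-1.5 [319.9487     222.45371036] [319.95938041 225.65689982] top [320.10036421 267.93970646]
-3 [319.95050798 219.53726043] [319.96126025 222.68382834] top [320.10332161 264.2569733 ]
218 [ 5.  83.1  0.1] 222 [ 7.8 82.8  0.1] 226 [-19.2  10.8   0. ] 230 [-18.6   7.6   0. ] 234 [-18.8   2.7   0. ] 238 [-18.6  -1.1  -0. ] 242 [-18.8  -5.5  -0. ] 246 [-18.3  -8.3  -0. ] 250 [-18.7 -12.8  -0. ] 254 [-18.7 -16.3  -0. ] 258 [-18.9 -20.1  -0. ] 262 [-18.6 -22.7  -0. ] 266 [-18.1 -24.9  -0. ] 270 [-17.1 -26.1  -0. ] 274 [-15.7 -26.4  -0. ] 278 [-14.6 -27.5  -0. ] 282 [-13.  -27.6  -0. ] 286 [-10.4 -26.   -0. ] 290 [ -8.9 -26.3  -0. ] 294 [ -7.3 -26.6  -0. ] 298 [ -5.9 -27.2  -0. ] 302 [ -3.6 -26.2  -0. ] 306 [ -2.  -26.6  -0. ] 310 [ -0.1 -26.4  -0. ] 314 [  2. -26.  -0.] 318 [  3.2 -26.8  -0. ] 322 [  5.3 -26.5  -0. ] 326 [  6.4 -27.5  -0. ] 330 [  9.8 -25.5  -0. ] 334 [ 10.3 -27.2  -0. ] 338 [ 13.2 -26.   -0. ] 342 [209.5 205.    0.4] -8.203177658410675 8.233118865343524
```

The bow's front edge lies at tool x = -18.7 mm and its top at y = -26.6 mm. So the key centre is 1.7 mm off along tool x and the tip is 47.4 mm below the TCP, held upright. Correct by that offset, then lower into the mouth.

play_rows:
  steps:
    - {"claw": 0,"tx": 0.15,"ty": 0,"tz": -0.04,"ax": 0,"ay": 0,"az": 0}
    - {"claw": 0,"tx": 0.15,"ty": 1,"tz": -0.04,"ax": 0,"ay": 0,"az": 0}
    - {"claw": 0,"tx": 0.15,"ty": 2,"tz": -0.04,"ax": 0,"ay": 0,"az": 0}
    - {"claw": 0,"tx": 0.15,"ty": 2.4,"tz": -0.04,"ax": 0,"ay": 0,"az": 0}
    - {"claw": 0,"tx": 0.15,"ty": 2.7,"tz": -0.04,"ax": 0,"ay": 0,"az": 0}
    - {"claw": 0,"tx": 0.15,"ty": 3,"tz": -0.04,"ax": 0,"ay": 0,"az": 0}
    - {"claw": 0,"tx": 0.15,"ty": 3.3,"tz": -0.04,"ax": 0,"ay": 0,"az": 0}
    - {"claw": 0,"tx": 0.15,"ty": 3.4,"tz": -0.04,"ax": 0,"ay": 0,"az": 0}
    - {"claw": 0,"tx": 0.15,"ty": 3.4,"tz": -0.04,"ax": 0,"ay": 0,"az": 0}

```text
time: 13.75
eef_pos: [0.5228, -0.1642, 0.1711]
tcp_rot: [0.696, -0.123, 0.123, -0.696]
contact_force: [0.6, -0.4, -0.4]
opening: 0.095
```

```bash
python3 st.py
```

```text
t 13.75 p [ 0.5228 -0.1642  0.1711] psi 69.98 y [ 3.e-04 -1.e-04 -1.e+00] F [ 0.6 -0.4 -0.4] T [-0.03 -0.09 -0.  ] op 0.095 q [-0.49  0.07  1.94  0.    1.13 -1.71]
```

The tip is 6 mm inside the keyway with no contact force. I continue down with small rocking twists.

play_rows:
  steps:
    - {"claw": 0,"tx": 0,"ty": 0.3,"tz": 0.03,"ax": 0,"ay": 4,"az": 0}
    - {"claw": 0,"tx": 0,"ty": 0.5,"tz": 0.03,"ax": 0,"ay": -4,"az": 0}
    - {"claw": 0,"tx": 0,"ty": 0.7,"tz": 0.03,"ax": 0,"ay": 4,"az": 0}
    - {"claw": 0,"tx": 0,"ty": 0.9,"tz": 0.03,"ax": 0,"ay": -4,"az": 0}
    - {"claw": 0,"tx": 0,"ty": 1.1,"tz": 0.03,"ax": 0,"ay": 4,"az": 0}
    - {"claw": 0,"tx": 0,"ty": 1.2,"tz": 0.03,"ax": 0,"ay": -4,"az": 0}
    - {"claw": 0,"tx": 0,"ty": 1.2,"tz": 0.03,"ax": 0,"ay": 0,"az": 0}
    - {"claw": 0,"tx": 0,"ty": 1.2,"tz": 0.03,"ax": 0,"ay": 0,"az": 0}

```text
time: 14.42
eef_pos: [0.5246, -0.1646, 0.162]
tcp_rot: [0.697, -0.121, 0.125, -0.696]
contact_force: [1.6, -0.2, 5.1]
opening: 0.1
```

```bash
python3 st.py
```

```text
t 14.4167 p [ 0.5246 -0.1646  0.162 ] psi 69.9 y [ 0.0054 -0.0023 -1.    ] F [ 1.6 -0.2  5.1] T [ 0.06 -0.23 -0.  ] op 0.1 q [-0.49  0.08  1.95  0.    1.11 -1.71]
```

play_rows:
  steps:
    - {"claw": 0,"tx": 0,"ty": 0.2,"tz": 0,"ax": 0,"ay": 5.7,"az": 0}
    - {"claw": 0,"tx": 0,"ty": 0.3,"tz": 0,"ax": 0,"ay": 5.7,"az": 0}
    - {"claw": 0,"tx": 0,"ty": 0.4,"tz": 0,"ax": 0,"ay": 0,"az": 0}
    - {"claw": 0,"tx": 0,"ty": 0.4,"tz": 0,"ax": 0,"ay": -5.7,"az": 0}
    - {"claw": 0,"tx": 0,"ty": 0.5,"tz": 0,"ax": 0,"ay": -5.7,"az": 0}
    - {"claw": 0,"tx": 0,"ty": 0.5,"tz": 0,"ax": 0,"ay": 0,"az": 0}
    - {"claw": 0,"tx": 0,"ty": 0.6,"tz": 0,"ax": 0,"ay": 5.7,"az": 0}
    - {"claw": 0,"tx": 0,"ty": 0.6,"tz": 0,"ax": 0,"ay": 5.7,"az": 0}
    - {"claw": 0,"tx": 0,"ty": 0.6,"tz": 0,"ax": 0,"ay": 0,"az": 0}
    - {"claw": 0,"tx": 0,"ty": 0.6,"tz": 0,"ax": 0,"ay": -5.7,"az": 0}
    - {"claw": 0,"tx": 0,"ty": 0.6,"tz": 0,"ax": 0,"ay": 0,"az": 0}
    - {"claw": 0,"tx": 0,"ty": 0.6,"tz": 0,"ax": 0,"ay": 0,"az": 0}

```text
time: 15.42
eef_pos: [0.5237, -0.1645, 0.1548]
tcp_rot: [0.697, -0.123, 0.125, -0.696]
contact_force: [0.6, -0.5, 3.4]
opening: 0.096
```

```bash
python3 st.py
```

```text
t 15.4167 p [ 0.5237 -0.1645  0.1548] psi 69.86 y [ 0.0026 -0.002  -1.    ] F [ 0.6 -0.5  3.4] T [-0.21 -0.22  0.01] op 0.096 q [-0.49  0.09  1.96 -0.    1.1  -1.71]
```

The tip is 22.6 mm down, so two pins are passed. I keep going.

play_rows:
  steps:
    - {"claw": 0,"tx": 0,"ty": 0.2,"tz": 0,"ax": 0,"ay": 5.7,"az": 0}
    - {"claw": 0,"tx": 0,"ty": 0.4,"tz": 0,"ax": 0,"ay": 5.7,"az": 0}
    - {"claw": 0,"tx": 0,"ty": 0.5,"tz": 0,"ax": 0,"ay": 0,"az": 0}
    - {"claw": 0,"tx": 0,"ty": 0.6,"tz": 0,"ax": 0,"ay": -5.7,"az": 0}
    - {"claw": 0,"tx": 0,"ty": 0.7,"tz": 0,"ax": 0,"ay": -5.7,"az": 0}
    - {"claw": 0,"tx": 0,"ty": 0.8,"tz": 0,"ax": 0,"ay": 0,"az": 0}
    - {"claw": 0,"tx": 0,"ty": 0.9,"tz": 0,"ax": 0,"ay": 5.7,"az": 0}
    - {"claw": 0,"tx": 0,"ty": 0.9,"tz": 0,"ax": 0,"ay": 5.7,"az": 0}
    - {"claw": 0,"tx": 0,"ty": 1.0,"tz": 0,"ax": 0,"ay": 0,"az": 0}
    - {"claw": 0,"tx": 0,"ty": 1.0,"tz": 0,"ax": 0,"ay": -5.7,"az": 0}
    - {"claw": 0,"tx": 0,"ty": 1.0,"tz": 0,"ax": 0,"ay": 0,"az": 0}
    - {"claw": 0,"tx": 0,"ty": 1.0,"tz": 0,"ax": 0,"ay": 0,"az": 0}

```text
time: 16.42
eef_pos: [0.5238, -0.1643, 0.147]
tcp_rot: [0.697, -0.122, 0.123, -0.696]
contact_force: [-3.6, 0.4, 14.9]
opening: 0.097
```

```bash
python3 st.py
```

```text
t 16.4167 p [ 0.5238 -0.1643  0.147 ] psi 70.03 y [ 0.0017 -0.0012 -1.    ] F [-3.6  0.4 14.9] T [0.33 0.69 0.01] op 0.097 q [-0.49  0.1   1.96 -0.    1.08 -1.71]
```

TCP is at 0.147 (home expected at 0.1474) with 15 N pushing back. I check that the key hasn't slipped in the grip.

```bash
python3 - <<'E'
from h import *
snap('wrist','w9');snap('scene','s9');crop('s9',260,90,380,210,6,'c13');crop('w9',250,160,390,280,5.5,'c14')
z=np.load('pics/w9.npz');M=R.from_quat(z['r']).as_matrix();p=z['p'];d,K,T=load('w9');v,u=np.mgrid[0:400,0:640];r=np.stack([u,v,np.ones_like(u)],-1)@np.linalg.inv(K).T@T[:3,:3].T;W=T[:3,3]+r*d[...,None];X=(W-p)@M*1000
k=(abs(u-320)<5)&(v>285)&(v<338);print(np.median(X[k],0),np.median(W[k],0)); k=(abs(u-320)<5)&(v>232)&(v<256);print(np.median(X[k],0))
E
```

```text
[ 3.22470540e-01 -2.67220277e+01 -2.58631822e-02] [ 0.52404125 -0.16439523  0.17366843]
[-1.88717062e+01 -7.59226356e+00 -1.11523309e-02]
```

View pics/c13.png

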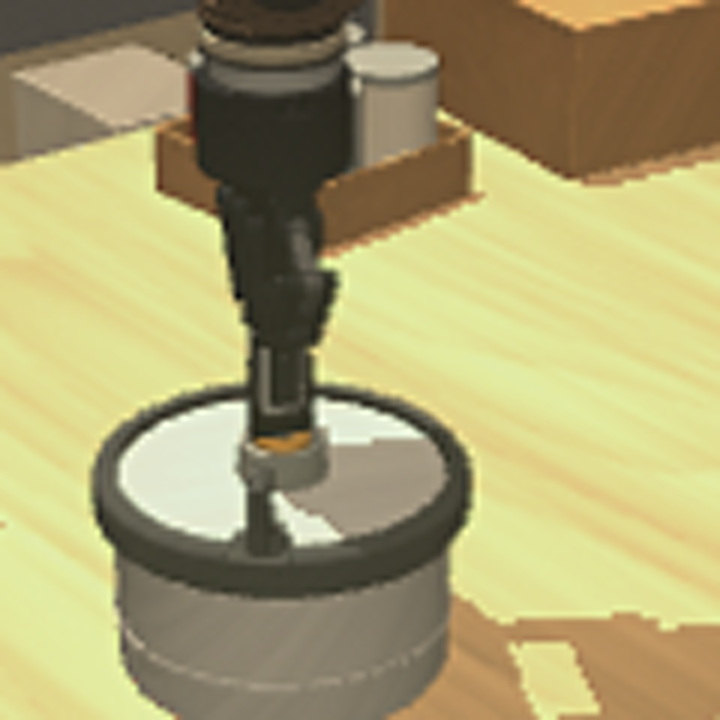

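View pics/c14.png

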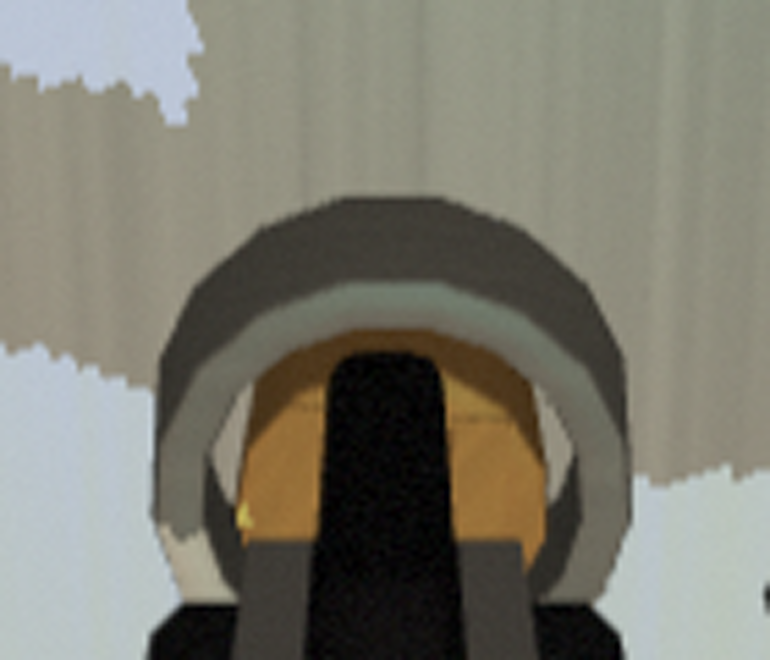

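The bow top reads z = 0.1737 (0.174 is home), with no slip and the shoulder on the plug. Now the clockwise turn about the key's axis, 1.9 mm off the TCP.

play_rows:
  steps:
    - {"claw": 0,"tx": 0,"ty": 0,"tz": -0.02,"ax": 0,"ay": 5,"az": 0}
    - {"claw": 0,"tx": 0,"ty": 0,"tz": -0.03,"ax": 0,"ay": 10,"az": 0}
    - {"claw": 0,"tx": -0.01,"ty": 0,"tz": -0.05,"ax": 0,"ay": 15,"az": 0}
    - {"claw": 0,"tx": -0.01,"ty": 0,"tz": -0.07,"ax": 0,"ay": 20,"az": 0}
    - {"claw": 0,"tx": -0.02,"ty": 0,"tz": -0.08,"ax": 0,"ay": 25,"az": 0}
    - {"claw": 0,"tx": -0.03,"ty": 0,"tz": -0.1,"ax": 0,"ay": 30,"az": 0}
    - {"claw": 0,"tx": -0.03,"ty": 0,"tz": -0.11,"ax": 0,"ay": 35,"az": 0}
    - {"claw": 0,"tx": -0.04,"ty": 0,"tz": -0.12,"ax": 0,"ay": 40,"az": 0}
    - {"claw": 0,"tx": -0.06,"ty": 0,"tz": -0.13,"ax": 0,"ay": 45,"az": 0}
    - {"claw": 0,"tx": -0.07,"ty": 0,"tz": -0.15,"ax": 0,"ay": 50,"az": 0}
    - {"claw": 0,"tx": -0.07,"ty": 0,"tz": -0.15,"ax": 0,"ay": 50,"az": 0}

```text
time: 17.43
eef_pos: [0.5221, -0.1655, 0.1469]
tcp_rot: [0.58, -0.405, 0.406, -0.579]
contact_force: [-5.8, 2.0, 16.0]
opening: 0.099
```

```bash
python3 st.py
```

```text
t 17.4333 p [ 0.5221 -0.1655  0.1469] psi 20.04 y [ 1.e-04 -1.e-03 -1.e+00] F [-5.8  2.  16. ] T [0.34 1.08 0.05] op 0.099 q [-0.49  0.09  1.96 -0.    1.09 -0.84]
```

play_rows:
  steps:
    - {"claw": 0,"tx": 0,"ty": 0,"tz": -0.02,"ax": 0,"ay": 5,"az": 0}
    - {"claw": 0,"tx": 0,"ty": 0,"tz": -0.03,"ax": 0,"ay": 10,"az": 0}
    - {"claw": 0,"tx": -0.01,"ty": 0,"tz": -0.05,"ax": 0,"ay": 15,"az": 0}
    - {"claw": 0,"tx": -0.01,"ty": 0,"tz": -0.07,"ax": 0,"ay": 20,"az": 0}
    - {"claw": 0,"tx": -0.02,"ty": 0,"tz": -0.08,"ax": 0,"ay": 25,"az": 0}
    - {"claw": 0,"tx": -0.03,"ty": 0,"tz": -0.1,"ax": 0,"ay": 30,"az": 0}
    - {"claw": 0,"tx": -0.03,"ty": 0,"tz": -0.11,"ax": 0,"ay": 35,"az": 0}
    - {"claw": 0,"tx": -0.04,"ty": 0,"tz": -0.12,"ax": 0,"ay": 40,"az": 0}
    - {"claw": 0,"tx": -0.06,"ty": 0,"tz": -0.13,"ax": 0,"ay": 45,"az": 0}
    - {"claw": 0,"tx": -0.07,"ty": 0,"tz": -0.15,"ax": 0,"ay": 48,"az": 0}
    - {"claw": 0,"tx": -0.07,"ty": 0,"tz": -0.15,"ax": 0,"ay": 48,"az": 0}

```text
time: 18.35
eef_pos: [0.5206, -0.1649, 0.1469]
tcp_rot: [0.365, -0.606, 0.606, -0.365]
contact_force: [-5.0, 2.5, 16.5]
opening: 0.098
```

```bash
python3 st.py
```

```text
t 18.35 p [ 0.5206 -0.1649  0.1469] psi -27.9 y [ 5.e-04 -1.e-04 -1.e+00] F [-5.   2.5 16.5] T [0.5  0.91 0.01] op 0.098 q [-0.49  0.09  1.97  0.    1.08 -0.01]
```

play_rows:
  steps:
    - {"claw": 0,"tx": 0,"ty": 0,"tz": 0,"ax": 0,"ay": 2,"az": 0}
    - {"claw": 0,"tx": 0,"ty": 0,"tz": 0,"ax": 0,"ay": 3,"az": 0}
    - {"claw": 0,"tx": 0,"ty": 0,"tz": 0,"ax": 0,"ay": 3,"az": 0}

```text
time: 18.6
eef_pos: [0.5205, -0.1648, 0.1469]
tcp_rot: [0.349, -0.615, 0.615, -0.349]
contact_force: [-5.1, 4.0, 16.6]
opening: 0.099
```

```bash
python3 st.py
```

```text
t 18.6 p [ 0.5205 -0.1648  0.1469] psi -30.82 y [ 3.e-04  2.e-04 -1.e+00] F [-5.1  4.  16.6] T [0.62 0.92 0.04] op 0.099 q [-0.49  0.09  1.97  0.    1.09  0.05]
```

play_rows:
  steps:
    - {"claw": 0,"tx": 0,"ty": 0,"tz": 0,"ax": 0,"ay": 2,"az": 0}
    - {"claw": 0,"tx": 0,"ty": 0,"tz": 0,"ax": 0,"ay": 3,"az": 0}
    - {"claw": 0,"tx": 0,"ty": 0,"tz": 0,"ax": 0,"ay": 3,"az": 0}

```text
time: 18.85
eef_pos: [0.5204, -0.1647, 0.1469]
tcp_rot: [-0.333, 0.624, -0.624, 0.333]
contact_force: [-4.9, 4.0, 17.2]
opening: 0.098
```

```bash
python3 st.py
```

```text
t 18.85 p [ 0.5204 -0.1647  0.1469] psi -33.78 y [-1.e-04  3.e-04 -1.e+00] F [-4.9  4.  17.2] T [0.68 1.   0.18] op 0.098 q [-0.49  0.09  1.97  0.    1.09  0.1 ]
```

play_rows:
  steps:
    - {"claw": 0,"tx": 0,"ty": 0,"tz": 0,"ax": 0,"ay": 2,"az": 0}
    - {"claw": 0,"tx": 0,"ty": 0,"tz": 0,"ax": 0,"ay": 4,"az": 0}
    - {"claw": 0,"tx": 0,"ty": 0,"tz": 0,"ax": 0,"ay": 4,"az": 0}
    - {"claw": 0,"tx": 0,"ty": 0,"tz": 0,"ax": 0,"ay": 4,"az": 0}

```text
time: 19.18
eef_pos: [0.5203, -0.1644, 0.1469]
tcp_rot: [-0.312, 0.635, -0.634, 0.312]
contact_force: [-4.8, 3.8, 18.3]
opening: 0.1
```

```bash
python3 st.py;  python3 - <<'E'
from h import *
snap('wrist','w10');snap('scene','s10');crop('s10',260,90,380,210,6,'c15');crop('w10',240,150,400,290,5,'c16')
z=np.load('pics/w10.npz');M=R.from_quat(z['r']).as_matrix();p=z['p'];d,K,T=load('w10');v,u=np.mgrid[0:400,0:640];r=np.stack([u,v,np.ones_like(u)],-1)@np.linalg.inv(K).T@T[:3,:3].T;W=T[:3,3]+r*d[...,None];X=(W-p)@M*1000
k=(abs(u-320)<5)&(v>285)&(v<338);print(np.median(X[k],0),np.median(W[k],0))
E
```

```text
t 19.1833 p [ 0.5203 -0.1644  0.1469] psi -37.7 y [-5.e-04  8.e-04 -1.e+00] F [-4.8  3.8 18.3] T [0.84 1.03 0.42] op 0.1 q [-0.49  0.09  1.97  0.    1.09  0.17]
[ -0.42863916 -26.69719064   0.8683259 ] [ 0.52113147 -0.16464563  0.17361074]
```

View pics/w10.png

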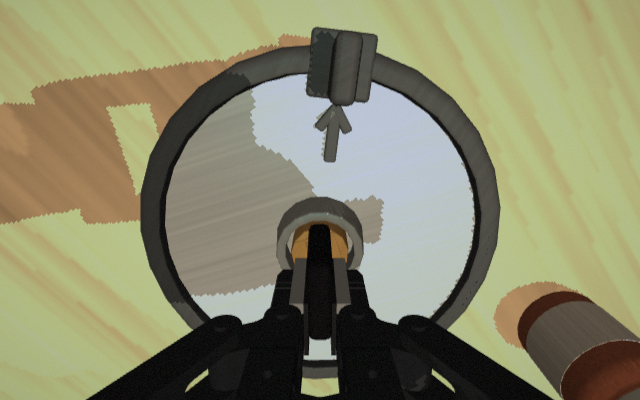

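View pics/c16.png

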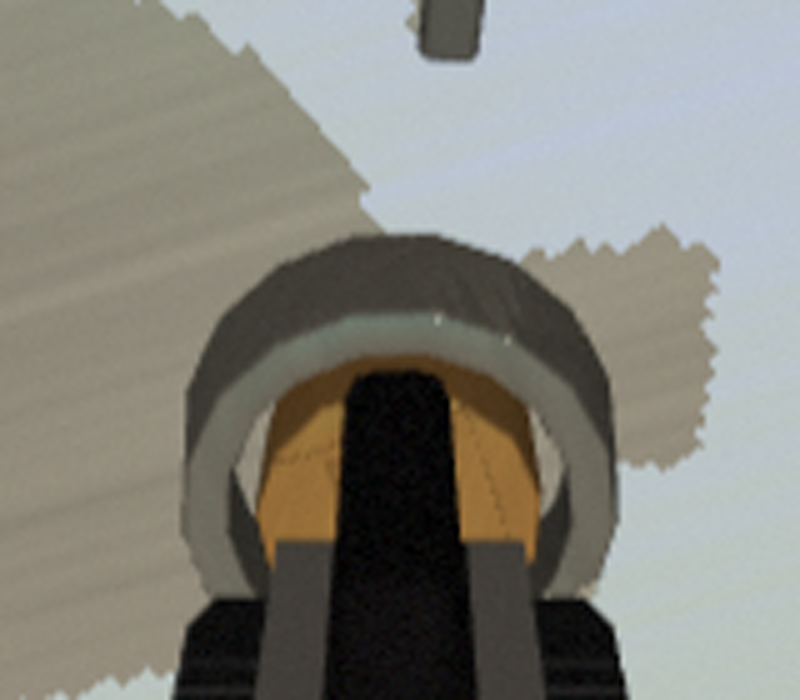

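View pics/s10.png

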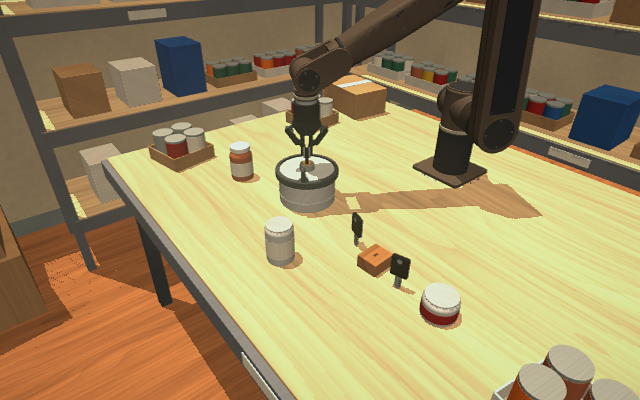

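Torque rose from 0.04 to 0.42 N m over the last 7°, so the stop is reached. I check the ring angle once more and that the hold is steady.

play_rows:
  steps:
    - {"claw": 0,"tx": 0,"ty": 0,"tz": 0,"ax": 0,"ay": 0,"az": 0}
    - {"claw": 0,"tx": 0,"ty": 0,"tz": 0,"ax": 0,"ay": 0,"az": 0}
    - {"claw": 0,"tx": 0,"ty": 0,"tz": 0,"ax": 0,"ay": 0,"az": 0}
    - {"claw": 0,"tx": 0,"ty": 0,"tz": 0,"ax": 0,"ay": 0,"az": 0}
    - {"claw": 0,"tx": 0,"ty": 0,"tz": 0,"ax": 0,"ay": 0,"az": 0}
    - {"claw": 0,"tx": 0,"ty": 0,"tz": 0,"ax": 0,"ay": 0,"az": 0}

```text
time: 19.78
eef_pos: [0.5203, -0.1645, 0.147]
tcp_rot: [-0.312, 0.635, -0.634, 0.312]
contact_force: [-4.7, 3.1, 18.3]
opening: 0.097
```

```bash
python3 st.py;  python3 - <<'E'
from h import *
crop('w10',270,10,410,180,4.5,'c17'); crop('w4',260,150,370,300,5,'c18')
E
```

```text
t 19.7833 p [ 0.5203 -0.1645  0.147 ] psi -37.7 y [-4.e-04  7.e-04 -1.e+00] F [-4.7  3.1 18.3] T [0.81 1.01 0.36] op 0.097 q [-0.49  0.09  1.97  0.    1.09  0.17]
```

View pics/c17.png

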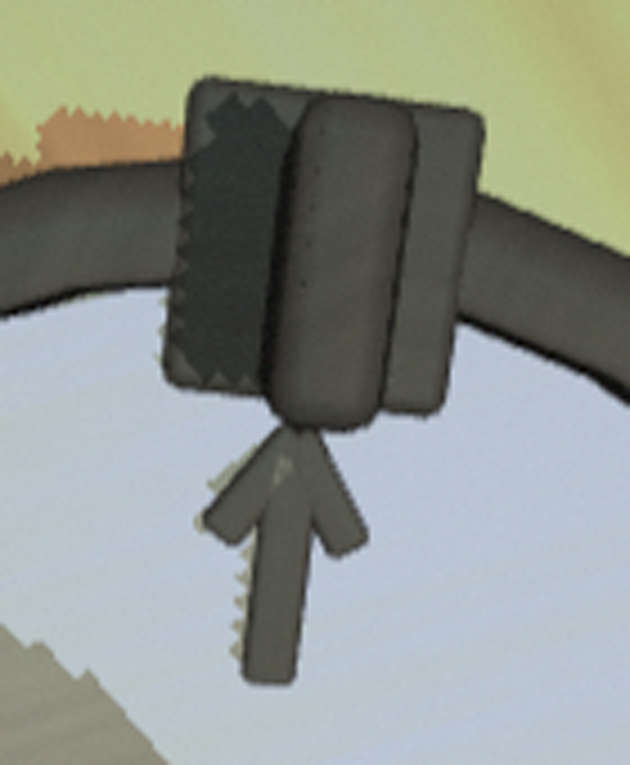

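View pics/c18.png

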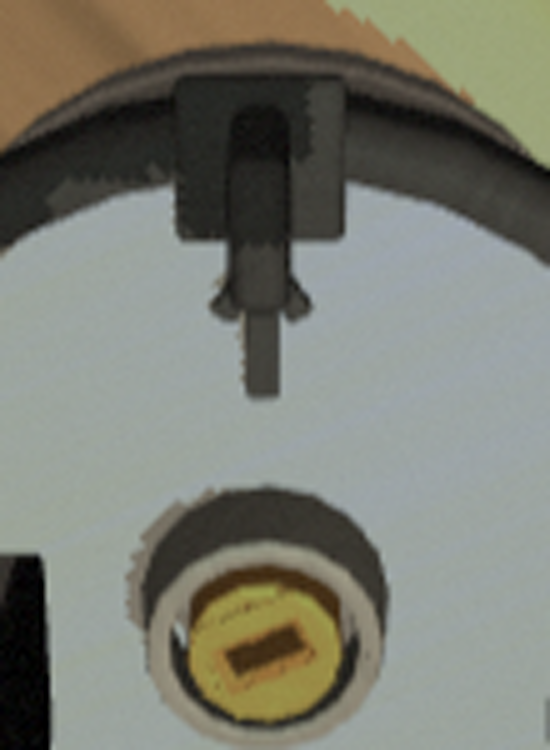

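The ring foot is centred on the arrow, and the hold is steady: torque 0.36 N m against the roughly 0.05 N m spring, and 18 N down.

```bash
python3 st.py; python3 -c "
from plant import ctrl
print(ctrl.sign_off())"
```

```text
t 19.7833 p [ 0.5203 -0.1645  0.147 ] psi -37.7 y [-4.e-04  7.e-04 -1.e+00] F [-4.7  3.1 18.3] T [0.81 1.01 0.36] op 0.097 q [-0.49  0.09  1.97  0.    1.09  0.17]
the job is handed in; nothing more can be done
None
```

The drum is closed and the job is handed in at 19.8 s, with the arm still gripping the key and holding it turned.

- **Ring:** I swung it clockwise by its fin until it stopped at 45.8°, with 13 N pushing back. Later pictures show the fin and its foot in line with the raised arrow.
- **Key:** I took the small key from its wooden stand and pushed it home with small twisting rocks. The bow top measured 173.7 mm high before the turn and 173.6 mm after it, against 174 mm expected when fully home.
- **Lock:** I turned the hand 108° clockwise. Torque rose from 0.04 to 0.42 N m over the last 7°, then held at 0.36 N m at 18 N downward. The spring can give only about 0.05 N m, so the plug is against its stop; I did not measure the plug's angle itself.
- **Other objects:** I kept clear of the cans, the jar and the two larger keys. The last scene picture shows them standing where they were.

Three things disagreed or failed along the way:
- **Camera measurements:** The keyhole and key positions from different camera views differed by 1–2 mm, and the fit absorbed this. One two-view height for the key came out wrong (46 mm) because I had matched the wrong pixels. I used the depth reading instead (79 mm, as expected).
- **Torque:** It eased from 0.42 to 0.36 N m during the half-second hold before hand-in.
- **First move call:** It was refused because each row needs all seven values; the arm did not move.

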